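Lock the caps of fuel filters in the bracing jig

TASK

Swing the jig's hinged frame up clear of the bays and stand every fuel filter upright in a bay of its own, centred and square to the jig, with the caps still loose; then swing the frame fully down over them so that their bodies cannot spin. With the frame down turn each orange-handled cap clockwise until it is fully home, and at last swing the frame right back up, leaving the locked filters standing in their row. Leave the other things on the bench alone.

Things in the scene. Friction and masses are not known exactly. Their poses are not given: they have to be found in the camera images.
- jig: Blue bracing jig fixed to the bench, plate 112 x 172 x 3 mm. Origin: on the bench top under the middle bay; x points away from the robot towards the hinge, y along the row of three bays (grey squares), z up. The plate's top is 3 mm above the bench. With the frame up nothing keeps the filters from turning on the plate.
- bay_1 (a point): Centre of the right-hand bay on the jig plate, on the plate's top (jig y = -58 mm). A filter belongs with its axis over such a point and its flat sides square to the jig.
- bay_2 (a point): Centre of the middle bay, on the plate's top (jig y = 0).
- bay_3 (a point): Centre of the left-hand bay, on the plate's top (jig y = +58 mm).
- bail (a joint): Angle of the frame hinged at the back of the jig. 0 = down: its two 12 mm rods, along y, lie in front of and behind the row, 26 mm above the bench, 4 to 6 mm from filters in the bays, so that these cannot turn. 2.25 = end stop, up and back. The stiff hinge (0.6 N m) stays where left. It clears the filters only if they stand in the bays within 4 mm and goes down only if they are square to the jig within 10 degrees.
- bail_hinge (a point): Point on the frame's hinge axis above the jig's middle line (jig x = 66 mm, 38 mm above the bench); its y axis is the hinge axis (jig y); opening moves the handle up and then back (away from the robot).
- bail_handle (a point): Centre of the frame's red handle, a round sleeve 16 mm thick, 46 mm long, parallel to jig y, beyond the right-hand front corner of the frame; 100 mm in front of the hinge axis and 16 mm above it when the frame is down. It can be pinched from above, fingers closing along jig x, and turns between the fingers as it is swung.
- filter_1_centre (a point): Centre of filter 1, 35 mm above its underside. Fuel filter, 70 mm tall, about 0.3 kg: square aluminium body 44 x 44 x 34 mm on a small round foot (it spins easily), on it a black round cap 41 mm across, 8 mm thick, with an upright orange grip bar by which it can be carried. x and y are square to the body's sides, z up. May be absent.
- filter_1_grip (a point): Point on the axis in the grip bar of filter 1's cap, 60 mm above the filter's underside, 18 mm above the cap's top and 10 mm below the bar's top. The bar is 30 mm long (along this point's x axis), 12 mm thick (y) and 28 mm tall; it turns with the cap.
- filter_1_cap (a joint): Angle of filter 1's cap against its body, clockwise from above: 0 = loose (bar along the body's x axis), 2.4 = fully home, locked (end stop; within 0.3 will do). It takes 0.15 N m to turn; the body turns along with it unless it is braced.
- filter_2_centre (a point): Centre of filter 2, 35 mm above its underside. Fuel filter, 70 mm tall, about 0.3 kg: square aluminium body 44 x 44 x 34 mm on a small round foot (it spins easily), on it a black round cap 41 mm across, 8 mm thick, with an upright orange grip bar by which it can be carried. x and y are square to the body's sides, z up. May be absent.
- filter_2_grip (a point): Point on the axis in the grip bar of filter 2's cap, 60 mm above the filter's underside, 18 mm above the cap's top and 10 mm below the bar's top. The bar is 30 mm long (along this point's x axis), 12 mm thick (y) and 28 mm tall; it turns with the cap.
- filter_2_cap (a joint): Angle of filter 2's cap against its body, clockwise from above: 0 = loose (bar along the body's x axis), 2.4 = fully home, locked (end stop; within 0.3 will do). It takes 0.15 N m to turn; the body turns along with it unless it is braced.
- filter_3_centre (a point): Centre of filter 3, 35 mm above its underside. Fuel filter, 70 mm tall, about 0.3 kg: square aluminium body 44 x 44 x 34 mm on a small round foot (it spins easily), on it a black round cap 41 mm across, 8 mm thick, with an upright orange grip bar by which it can be carried. x and y are square to the body's sides, z up. May be absent.
- filter_3_grip (a point): Point on the axis in the grip bar of filter 3's cap, 60 mm above the filter's underside, 18 mm above the cap's top and 10 mm below the bar's top. The bar is 30 mm long (along this point's x axis), 12 mm thick (y) and 28 mm tall; it turns with the cap.
- filter_3_cap (a joint): Angle of filter 3's cap against its body, clockwise from above: 0 = loose (bar along the body's x axis), 2.4 = fully home, locked (end stop; within 0.3 will do). It takes 0.15 N m to turn; the body turns along with it unless it is braced.
- brush: Bystander: brass wire brush with a wooden handle, 133 x 74 x 35 mm, lying along y behind the jig to its right.
- vee: Bystander: steel vee block 57 x 56 x 34 mm, left of the jig.

How it is judged (in metres and radians):
On the way, in this order (a step that is already met when the one before it is completed fails the run):
1. the frame is swung up clear of the bays (value of joint bail above 1.9 rad and value of joint each of filter_1_cap, filter_2_cap, filter_3_cap below 0.6 rad), for 0.2 s.
2. every filter stands upright in the jig's row, let go, caps still loose, frame up (all of step 1 and x of filter_1_centre in the frame of jig between -0.012 and 0.012 m and y of filter_1_centre in the frame of jig between -0.085 and 0.085 m and height (world z) of filter_1_centre between 0.033 and 0.044 m and angle between each of filter_1_centre, filter_2_centre, filter_3_centre's own z axis and vertical below 0.12 rad and x of filter_2_centre in the frame of jig between -0.012 and 0.012 m and y of filter_2_centre in the frame of jig between -0.085 and 0.085 m and height (world z) of filter_2_centre between 0.033 and 0.044 m and x of filter_3_centre in the frame of jig between -0.012 and 0.012 m and y of filter_3_centre in the frame of jig between -0.085 and 0.085 m and height (world z) of filter_3_centre between 0.033 and 0.044 m and linear speed of each of filter_1, filter_2, filter_3 below 0.03 m/s and contact force between each of filter_1, filter_2, filter_3 and the fingers below 0.1 N), for 0.2 s.
3. the frame is down over the row, caps still loose (value of joint bail below 0.12 rad and x of filter_1_centre in the frame of jig between -0.012 and 0.012 m and y of filter_1_centre in the frame of jig between -0.085 and 0.085 m and height (world z) of filter_1_centre between 0.033 and 0.044 m and angle between each of filter_1_centre, filter_2_centre, filter_3_centre's own z axis and vertical below 0.12 rad and x of filter_2_centre in the frame of jig between -0.012 and 0.012 m and y of filter_2_centre in the frame of jig between -0.085 and 0.085 m and height (world z) of filter_2_centre between 0.033 and 0.044 m and x of filter_3_centre in the frame of jig between -0.012 and 0.012 m and y of filter_3_centre in the frame of jig between -0.085 and 0.085 m and height (world z) of filter_3_centre between 0.033 and 0.044 m and value of joint each of filter_1_cap, filter_2_cap, filter_3_cap below 0.6 rad), for 0.2 s.
4. with the frame down, every cap is turned to its locked position (value of joint bail below 0.12 rad and x of filter_1_centre in the frame of jig between -0.012 and 0.012 m and y of filter_1_centre in the frame of jig between -0.085 and 0.085 m and height (world z) of filter_1_centre between 0.033 and 0.044 m and angle between each of filter_1_centre, filter_2_centre, filter_3_centre's own z axis and vertical below 0.12 rad and x of filter_2_centre in the frame of jig between -0.012 and 0.012 m and y of filter_2_centre in the frame of jig between -0.085 and 0.085 m and height (world z) of filter_2_centre between 0.033 and 0.044 m and x of filter_3_centre in the frame of jig between -0.012 and 0.012 m and y of filter_3_centre in the frame of jig between -0.085 and 0.085 m and height (world z) of filter_3_centre between 0.033 and 0.044 m and value of joint each of filter_1_cap, filter_2_cap, filter_3_cap above 2.1 rad), for 0.2 s.
At the end, for the whole second after the job is handed in: The frame is up (joint above 1.9 rad); every filter present stands upright (within 7 degrees) on the jig plate, its axis within 12 mm of the bays' centre line and 85 mm of the middle bay along the row; every cap is turned at least 2.1 rad; all at rest (value of joint bail above 1.9 rad and x of filter_1_centre in the frame of jig between -0.012 and 0.012 m and y of filter_1_centre in the frame of jig between -0.085 and 0.085 m and height (world z) of filter_1_centre between 0.033 and 0.044 m and angle between each of filter_1_centre, filter_2_centre, filter_3_centre's own z axis and vertical below 0.12 rad and x of filter_2_centre in the frame of jig between -0.012 and 0.012 m and y of filter_2_centre in the frame of jig between -0.085 and 0.085 m and height (world z) of filter_2_centre between 0.033 and 0.044 m and x of filter_3_centre in the frame of jig between -0.012 and 0.012 m and y of filter_3_centre in the frame of jig between -0.085 and 0.085 m and height (world z) of filter_3_centre between 0.033 and 0.044 m and value of joint each of filter_1_cap, filter_2_cap, filter_3_cap above 2.1 rad and linear speed of each of filter_1, filter_2, filter_3 below 0.03 m/s); the robot touches nothing.
It fails at once if the bystander brush is moved more than 30 mm (distance of brush from where it was at the start of the episode above 0.03 m).
It fails at once if the bystander vee is moved more than 30 mm (distance of vee from where it was at the start of the episode above 0.03 m).
Of filter_1, filter_2, filter_3 only 2 to 3 are there at a start; the rules pass over those that are not, and their reading is None.
At some moment in a run one of filter_1, filter_2, filter_3 may be knocked a few centimetres aside while the robot is not near it.
It also fails if it takes over 210 s, if anything falls off the work surface, if the arm or the gripper's body presses on something with over 40 N, if the wrist force passes 120 N, or if a joint passes its speed limit or range.

ROBOT

A 6-joint arm with a two-finger parallel gripper is mounted at the origin on a cart in front of the work surface, level with it; the furniture and walls round the work are solid. World frame = base frame: x ahead of the robot, y to its left, z up, the work surface at z = 0. Lengths are in mm, angles in rad, forces in N, time in s.
With the tool pointing down it reaches from about 350 to 775 mm from the base axis. Payload 7.3 kg.
Tool frame: the origin (TCP) lies between the finger pads; the fingertips stand 25 mm ahead of it and the grasp point (between the pads) lies 6 mm ahead of it; z points along the fingers, y is the line along which they close (so a half turn about z gives the same grasp; the last joint's range is limited). The gripper opens to 92 mm and grips with 3 to 60 N. Pads are 19 mm wide; open, the fingers measure 130 mm over their backs; the gripper's body (75 mm by 190 mm) begins 47 mm behind the grasp point.
Start: joints at [1.033, 0.342, 1.524, -0, 1.275, -0.146], TCP at [200.459, 485.241, 251.741] pointing down, gripper open.
Joint ranges: [-2.53, 2.53], [-0.77, 2.02], [0.04, 2.7], [-1, 4.14], [0.28, 2.66], [-3.11, 3.11]. Speed limits (rad/s): [2.57, 2.57, 3.14, 3.14, 3.14, 3.14].

INTERFACE

Orientations are given as [roll, pitch, yaw] about the fixed x, y, z axes, in that order (R = Rz(yaw) Ry(pitch) Rx(roll)).
In Python, from plant import bot gives the robot as it stands.
- The arm moves only by the tool play_rows, never from a script. Its argument "commands" is a list of rows, each an object of numbers: "x", "y", "z": the shift along the tool's x, y, z in m; "twist": the turn about the tool's z in degrees. In form: [{"x": .., "y": .., "z": .., "twist": ..}, ...]. A call has exactly 8 rows; each row is the pose to reach, as a shift and turn from the pose commanded when the call began, along the tool's axes at that moment; what a row does not reach only later rows make up. A row lasts 1/10 s, in which the tool goes at most 50 mm and 8.59 degrees, less where a joint would pass 70% of its speed; a pose out of reach is approached as far as the arm can. A call with a gripper value outside its range is refused whole. "jaw" is the closure, from 0 (fully open) to 1 (shut), set as the call begins (left out, the last holds). The fingers move at their own pace and stop on an object; the grip force is fixed at half the most. Time passes only in rows, so rows that repeat a pose let the fingers close, or fill a call up. It gives the time, the measured TCP pose, the force, the opening and the grip force at its end, in the units of the state.
- bot.get_obs(): the state, without advancing time (a new reading comes with each control period).
- bot.capture(name): name is "side" or "top" or "wrist"; returns a dict with "pixels" (400x640x3 uint8, red, green, blue), "fx", "fy", "cx", "cy" (pixels), "eye" and "rotation" of the camera in the world. Camera axes: x right, y down, z forward; pixel columns grow to the right and rows downward; lengths in mm; the calibration is good to about 2 mm. The wrist camera is an equidistant fisheye: a pixel r from the principal point sees the ray r / f radians off the axis. A picture is of the moment at which its call begins. There is no depth.
- bot.close_job(): hands the job in; it is judged then, once.
The state is a dict: "time": time; "joint_positions": joint angles; "dq": joint speeds; "tau": joint torques, N m; "tool_pos": TCP position; "tcp_rot": TCP orientation; "contact_force": force on the tool from outside, world axes, zero at the start; "moment": the same for the moment, N m; "grip_width": finger opening in mm; "finger_force": force on a finger pad.
Only numpy, scipy, OpenCV 4.12 (cv2) and the standard library are available. Lean on these libraries where they do the work, as an engineer would, in place of code of your own. Each camera call takes 0.05 s, during which the arm holds its last target. There are 200 camera calls.

## Working session

There is one attempt and no reset: what is moved stays moved. The work goes in short steps, Python scripts to look and compute and a tool call to move; the robot and the scene stay as the last step left them, time stands still between calls to the robot, and variables do not carry over. Pictures are saved under pics/ and viewed, at most 17 in all, crops included, and the job is handed in when it is done.

Besides the shell and the picture viewer there is one more tool, called after "Call:" by a JSON object that holds its "op" and its "data", one argument or row to a line. play_rows: Moves the arm, as the interface text tells. Its arguments: {"type":"object","properties":{"commands":{"type":"array"},"jaw":{"type":"number"}},"required":["commands"]}

```bash
mkdir -p pics
cat > h.py <<'E'
import numpy as np, cv2
from plant import bot
def snap(n,f):
    c=bot.capture(n); cv2.imwrite('pics/'+f+'.png',cv2.cvtColor(c['pixels'],cv2.COLOR_RGB2BGR)); np.save('pics/'+f+'.npy',c,allow_pickle=True); return c
def load(f): return np.load('pics/'+f+'.npy',allow_pickle=True).item()
def ray(c,u,v,fish=False):
    x=(u-c['cx'])/c['fx'];y=(v-c['cy'])/c['fy']
    if fish:
        r=np.hypot(x,y); d=np.array([x/r*np.sin(r),y/r*np.sin(r),np.cos(r)]) if r>1e-9 else np.array([0,0,1.])
    else: d=np.array([x,y,1.])
    return np.array(c['eye'],float),np.array(c['rotation']).reshape(3,3)@d
def onz(c,u,v,z,fish=False):
    e,d=ray(c,u,v,fish); return e+d*(z-e[2])/d[2]
def proj(c,p):
    q=np.array(c['rotation']).reshape(3,3).T@(np.array(p,float)-np.array(c['eye'])); return c['cx']+c['fx']*q[0]/q[2],c['cy']+c['fy']*q[1]/q[2]
def blobs(c,lo,hi,amin=30):
    m=cv2.inRange(cv2.cvtColor(c['pixels'],cv2.COLOR_RGB2HSV),lo,hi)
    k=cv2.findContours(m,cv2.RETR_EXTERNAL,cv2.CHAIN_APPROX_NONE)[0]
    return [a for a in k if cv2.contourArea(a)>amin]
E
python3 - <<'E'
from h import *
print(bot.get_obs())
for n in('top','side','wrist'):
    c=snap(n,n+'0'); print(n,c['fx'],c['cx'],c['cy'],c['eye'],np.round(c['rotation'],3).tolist())
E
```

```text
{'time': 0.0, 'joint_positions': array([ 1.03300291e+00,  3.42722404e-01,  1.52505730e+00, -3.79604947e-05,
        1.27535020e+00, -1.45980202e-01]), 'dq': array([ 0.00033139, -0.00176761,  0.00019587,  0.00054781, -0.00095438,
        0.00024067]), 'tau': array([-1.45113434e-03, -4.31243384e+01, -2.44214219e+01,  7.14876596e-02,
        5.58739551e-02, -1.36021331e-04]), 'tool_pos': array([200.26479664, 484.8976123 , 251.03102209]), 'tcp_rot': array([-3.14006647e+00, -1.87700305e-04,  2.74979037e+00]), 'contact_force': array([ 0.23130127, -0.08872318,  1.05165044]), 'moment': array([-0.03918285, -0.0066236 ,  0.02319228]), 'finger_force': 0.0, 'grip_width': 91.64893432320922}
top 510.0026583859126 322.87712080402883 201.5588674992374 [ 453.54256554   87.68524602 1199.83396191] [-3.041, 0.003, -1.594]
side 517.7324148213628 323.31337636886803 203.00599955813894 [ 907.37780403 -430.98227935  817.46192377] [-2.454, -0.018, 0.645]
wrist 309.70691628693146 320.501528946178 200.9449123786247 [131.35446792 513.10751474 384.75914385] [2.862, 0.001, 1.178]
```

View pics/top0.png

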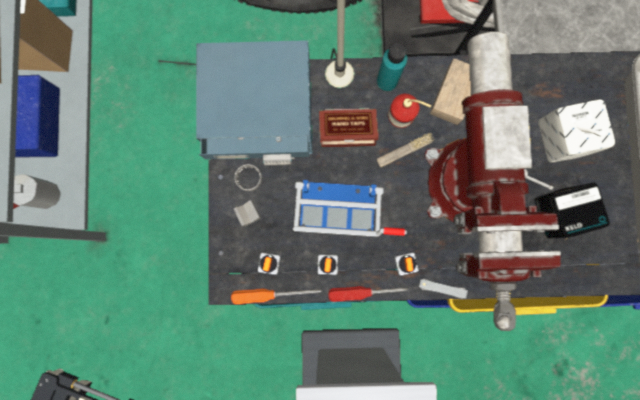

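View pics/side0.png

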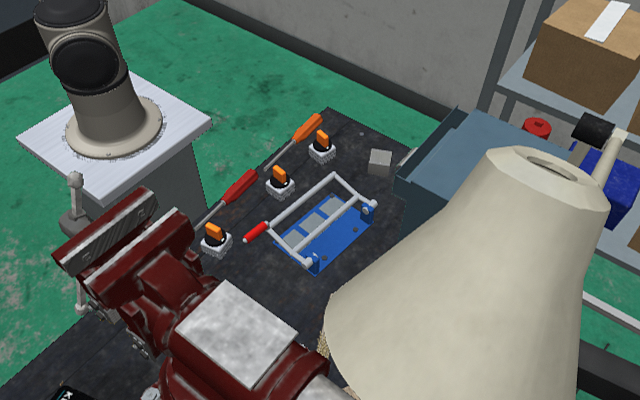

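Top view: jig at about (338,207), with its red handle at (395,232). The three filters are at (269,265), (327,265) and (406,264), with a large vise to the right. The side view confirms the frame is down and all three filters are upright. The camera rotation is given as rpy, so I'll convert it.

```bash
cat >> h.py <<'E'
from scipy.spatial.transform import Rotation as Ro
def cam(c): c['rotation']=Ro.from_euler('xyz',np.array(c['rotation'])).as_matrix(); return c
def tri(c1,p1,c2,p2):
    e1,d1=ray(c1,*p1);e2,d2=ray(c2,*p2)
    s=np.linalg.lstsq(np.c_[d1,-d2],e2-e1,rcond=None)[0]
    a,b=e1+d1*s[0],e2+d2*s[1]; return (a+b)/2,np.linalg.norm(a-b)
E
python3 - <<'E'
from h import *
t=cam(load('top0'));s=cam(load('side0'))
for nm,c in(('top',t),('side',s)):
  for col,lo,hi in(('or',(8,150,150),(22,255,255)),('blue',(100,120,90),(116,255,255)),('red',(0,200,150),(5,255,255))):
    for a in blobs(c,lo,hi):
      r=cv2.minAreaRect(a); m=cv2.moments(a);u,v=m['m10']/m['m00'],m['m01']/m['m00']
      print(nm,col,np.round([u,v],1),np.round(r[1],1),round(r[2]),'z70',np.round(onz(c,u,v,70 if col=='or' else 54 if col=='red' else 3)[:2]))
# white body contours in top
g=t['pixels'].copy()
big=cv2.resize(cv2.cvtColor(g[170:310,225:445],cv2.COLOR_RGB2BGR),None,fx=3.6,fy=3.6,interpolation=cv2.INTER_CUBIC);cv2.imwrite('pics/crop1.png',big)
E
```

```text
top or [251.5 296. ] [13.2 42.4] 86 z70 [364. 249.]
top or [327.5 264.8] [ 6.3 13.1] 7 z70 [428.  82.]
top or [408.8 263.9] [14.   6.9] 81 z70 [426. -97.]
top or [266.7 263.7] [ 6.5 13.6] 14 z70 [434. 215.]
top blue [617.2 304.3] [ 2.8 27.1] 87 z70 [ 321. -585.]
top blue [426.3 305.2] [41.4  6.3] 8 z70 [ 329. -145.]
top blue [349.  217.9] [ 5.  20.3] 3 z70 [535.  28.]
top blue [324.3 215.8] [20.  5.] 90 z70 [541.  86.]
top blue [338.5 191.8] [72.6 18.4] 3 z70 [597.  51.]
top blue [ 28.4 116.6] [79. 40.] 90 z70 [797. 791.]
side or [212.5 227.1] [15.2  6.3] 27 z70 [425. -99.]
side or [278.8 169.9] [13.1  6.4] 39 z70 [428.  81.]
side or [321.9 134.1] [10. 10.] 0 z70 [434. 215.]
side or [306.2 126.9] [11.3 36.1] 45 z70 [394. 212.]
side blue [285.6 251.9] [36.2  3.1] 40 z70 [532. -27.]
side blue [335.2 238.3] [28.6 81.7] 47 z70 [587.  56.]
side blue [367.9 206.9] [13.  5.] 34 z70 [594. 160.]
side blue [307.  218.7] [17.8 63.9] 50 z70 [515.  60.]
side blue [622.5 183. ] [33.1 39.8] 23 z70 [987. 548.]
side blue [590.1 160.5] [13.7 25. ] 31 z70 [909. 571.]
side red [255.1 230.2] [ 5.8 24.2] 53 z70 [481. -49.]
```

View pics/crop1.png

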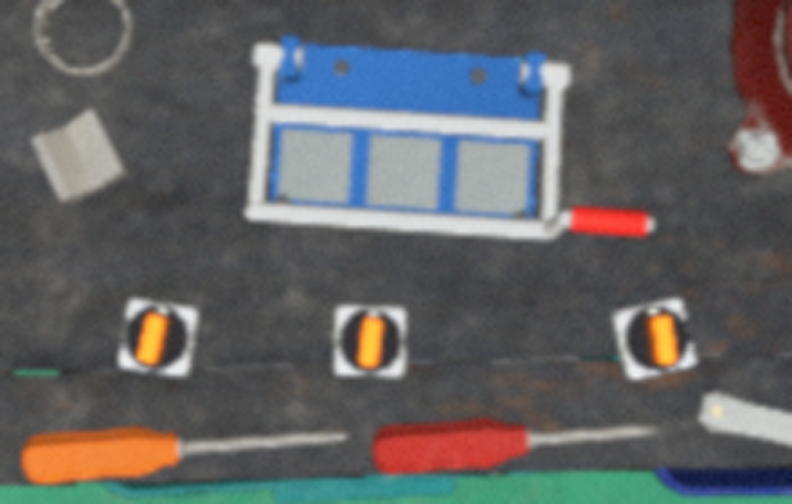

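```bash
cat >> h.py <<'E'
def goto(p,yaw=None,o=None):
    o=o or bot.get_obs(); R=Ro.from_euler('xyz',o['tcp_rot']).as_matrix()
    d=R.T@(np.array(p)-o['tool_pos'])/1000
    tw=0 if yaw is None else -np.degrees((yaw-o['tcp_rot'][2]+np.pi/2)%np.pi-np.pi/2)
    return np.round(d,4),round(tw,1)
E
python3 - <<'E'
from h import *
t=cam(load('top0'));s=cam(load('side0'))
hsv=cv2.cvtColor(t['pixels'],cv2.COLOR_RGB2HSV)
m=cv2.inRange(hsv,(0,0,110),(105,70,190)); m[:,:300]=0;m[:,378:]=0;m[:202]=0;m[234:]=0
for a in cv2.findContours(m,0,1)[0]:
  if cv2.contourArea(a)>120:
    r=cv2.minAreaRect(a);print('bay',np.round(r[0],1),np.round(r[1],1),round(r[2],1),np.round(onz(t,*r[0],3),1))
m=cv2.inRange(hsv,(0,150,130),(7,255,255))
for a in cv2.findContours(m,0,1)[0]:
  r=cv2.minAreaRect(a)
  if 375<r[0][0]<415 and 220<r[0][1]<240: print('handle',r,onz(t,*r[0],54)); print(tri(t,r[0],s,(255.1,230.2)))
# bar tri and yaw, body rect
for uv,su in(((327.5,264.8),(278.8,169.9)),((408.8,263.9),(212.5,227.1)),((266.7,263.7),(321.9,134.1))):
  print(tri(t,uv,s,su))
  u,v=map(round,uv); w=np.full(hsv.shape[:2],0,np.uint8); w[v-16:v+17,u-16:u+17]=1
  b=cv2.inRange(hsv,(0,0,150),(180,60,255))*w
  P=cv2.findNonZero(b); r=cv2.minAreaRect(P); q=cv2.boxPoints(r); W=np.array([onz(t,*k,37)[:2] for k in q]); e=W[1]-W[0]
  print('body',W.mean(0).round(1),np.linalg.norm(e).round(1),np.linalg.norm(W[2]-W[1]).round(1),'yaw',(np.degrees(np.arctan2(e[1],e[0]))+45)%90-45)
for p in('g1',):
  for px in((312.5,215.8),(337.2,217.8),(361.9,219.2)): print(onz(t,*px,3))
print(goto([470,-40,150],np.pi/2))
E
```

```text
bay [361.4 220.1] [18.6 21.2] 3.8 [529.  -1.   3.]
bay [336.7 217.4] [18.5 18.8] 3.6 [536.8  56.9   3. ]
bay [311.  216.9] [20.8 21. ] 3.8 [539.3 117.2   3. ]
handle ((393.8584289550781, 231.12391662597656), (20.08873748779297, 7.317090034484863), 3.814074993133545) [499.23928214 -69.25870405  54.        ]
(array([498.13841401, -64.88332922,  84.99992401]), np.float64(0.3737493535171232))
(array([428.115935  ,  81.56488845,  69.6169408 ]), np.float64(0.13823871085690487))
body [428.   81.3] 43.1 42.7 yaw -1.337807523954794
(array([425.30381813, -97.88309156,  69.37852943]), np.float64(1.5927361806140439))
body [ 413.7 -101.7] 49.2 73.7 yaw 21.361837173242165
(array([433.60843865, 215.19136992,  70.18421293]), np.float64(0.03833622218466817))
body [433.6 214.8] 43.9 44.8 yaw -9.436207365785748
[541.76293958 113.65162165   3.        ]
[535.68210357  55.69564816   3.        ]
[531.01929706  -2.24136282   3.        ]
(array([-0.4497, -0.3821,  0.1016]), np.float64(67.6))
```

```bash
python3 -c "
from h import *
print(goto([490,-66,200],np.pi/2-0.067)); t=cam(load('top0')); print(onz(t,393.86,231.12,80),bot.get_obs()['tcp_rot'])"
```

```text
(array([-0.4781, -0.3986,  0.0516]), np.float64(71.4))
[498.21088005 -65.70126914  80.        ] [-3.14042308e+00 -1.51537084e-04  2.74982921e+00]
```

Call:
{"op": "play_rows", "data": {
  "commands": [
    {"x": -0.03,"y": -0.025,"z": 0.003,"twist": 4},
    {"x": -0.06,"y": -0.05,"z": 0.006,"twist": 8},
    {"x": -0.09,"y": -0.075,"z": 0.01,"twist": 13},
    {"x": -0.12,"y": -0.1,"z": 0.013,"twist": 18},
    {"x": -0.15,"y": -0.125,"z": 0.016,"twist": 22},
    {"x": -0.18,"y": -0.15,"z": 0.02,"twist": 27},
    {"x": -0.21,"y": -0.175,"z": 0.023,"twist": 31},
    {"x": -0.24,"y": -0.2,"z": 0.026,"twist": 36}
  ],
  "jaw": 0.3
}}

```text
time: 0.95
tool_pos: [346.2, 207.3, 225.6]
tcp_rot: [3.142, -0.0, 2.119]
contact_force: [1.5, -0.0, -0.9]
grip_width: 64.3
finger_force: 0.0
```

```bash
python3 -c "
from h import *
o=bot.get_obs();print(o['tool_pos'],o['tcp_rot'],o['joint_positions'],goto([490,-66,200],np.pi/2-0.067))"
```

```text
[346.22729035 207.28312701 225.58038757] [ 3.14152120e+00 -7.81454210e-05  2.11852109e+00] [ 3.48912228e-01  1.45549457e-01  1.86935762e+00  1.00467532e-04
  1.12663097e+00 -1.98855705e-01] (array([-0.3082, -0.0196,  0.0256]), np.float64(35.2))
```

Call:
{"op": "play_rows", "data": {
  "commands": [
    {"x": -0.044,"y": -0.003,"z": 0.004,"twist": 5},
    {"x": -0.088,"y": -0.006,"z": 0.007,"twist": 10},
    {"x": -0.132,"y": -0.008,"z": 0.011,"twist": 15},
    {"x": -0.176,"y": -0.011,"z": 0.015,"twist": 20},
    {"x": -0.22,"y": -0.014,"z": 0.018,"twist": 25},
    {"x": -0.264,"y": -0.017,"z": 0.022,"twist": 30},
    {"x": -0.308,"y": -0.02,"z": 0.026,"twist": 35},
    {"x": -0.308,"y": -0.02,"z": 0.026,"twist": 35}
  ]
}}

```text
time: 1.75
tool_pos: [491.8, -68.4, 198.9]
tcp_rot: [3.141, 0.001, 1.504]
contact_force: [0.5, 0.0, 0.6]
grip_width: 64.4
finger_force: 0.0
```

```bash
python3 -c "
from h import *
o=bot.get_obs();print(o['tool_pos'],o['tcp_rot'],o['joint_positions'])
c=snap('wrist','w1');print(c['eye'],c['rotation'])"
```

```text
[491.80463972 -68.44786235 198.88602936] [3.14090352e+00 1.16532675e-03 1.50400422e+00] [-2.92178979e-01  3.41305607e-01  1.68245121e+00 -1.09245616e-03
  1.11690394e+00 -2.24908722e-01]
[496.90558069   5.8659381  332.39804379] [ 2.85972124e+00  4.12730676e-04 -6.79200549e-02]
```

View pics/w1.png

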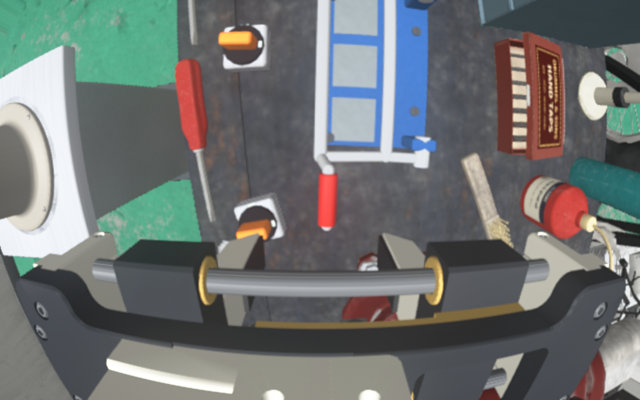

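The wrist view shows the handle at about (327,201) and bays 2 and 1 at (355,67) and (355,121). I'll triangulate these with the fisheye model.

```bash
cat >> h.py <<'E'
def redh(c):
    hsv=cv2.cvtColor(c['pixels'],cv2.COLOR_RGB2HSV); m=cv2.inRange(hsv,(0,180,120),(6,255,255))|cv2.inRange(hsv,(176,180,120),(180,255,255))
    return [cv2.minAreaRect(a) for a in cv2.findContours(m,0,1)[0] if cv2.contourArea(a)>50]
def triN(L):
    A=np.zeros((3,3));b=np.zeros(3)
    for c,u,v,f in L:
        e,d=ray(c,u,v,f); d=d/np.linalg.norm(d); P=np.eye(3)-np.outer(d,d); A+=P;b+=P@e
    x=np.linalg.solve(A,b); return x,[np.linalg.norm((np.eye(3)-np.outer(d,d)/(d@d))@(x-e)).round(1) for e,d in[ray(*k) for k in L]]
E
python3 - <<'E'
from h import *
t=cam(load('top0'));s=cam(load('side0'));w=cam(load('w1'))
for r in redh(w): print('w',np.round(r[0],1),np.round(r[1],1),r[2])
for r in redh(s): print('s',np.round(r[0],1),np.round(r[1],1),r[2])
r=[r for r in redh(w) if 310<r[0][0]<345 and 180<r[0][1]<225][0]
L=[(t,393.86,231.12,False),(s,255.1,230.2,False),(w,*r[0],True)]
print(triN(L),triN([L[0],L[2]]))
hsv=cv2.cvtColor(w['pixels'],cv2.COLOR_RGB2HSV)
m=cv2.inRange(hsv,(0,0,110),(105,70,190)); m[:,:330]=0;m[:,384:]=0;m[155:]=0
for a in cv2.findContours(m,0,1)[0]:
  if cv2.contourArea(a)>300:
    q=cv2.boxPoints(cv2.minAreaRect(a)); W=np.array([onz(w,*k,3,True)[:2] for k in q]); e=W[1]-W[0]
    print('bay',q.mean(0),W.mean(0).round(1),np.linalg.norm(W-np.roll(W,1,0),axis=1).round(1),(np.degrees(np.arctan2(e[1],e[0]))+45)%90-45)
E
```

```text
w [333.5 203.2] [ 4.6 44.2] 6.581944942474365
w [320.5 199.5] [49.  3.] 90.0
s [255.2 230.8] [ 7.5 24.1] 51.34019088745117
s [237.5 184.5] [ 7.1 43.8] 45.0
s [537.5 126.5] [17. 25.] 90.0
(array([500.16510412, -66.04193887,  88.29799082]), [np.float64(2.7), np.float64(0.3), np.float64(2.7)]) (array([499.79765372, -63.02076   , 101.53895433]), [np.float64(2.5), np.float64(2.5)])
```

Run:
```python
from h import *
t=cam(load('top0'));s=cam(load('side0'));w=cam(load('w1'))
L=[(t,393.86,231.12,False),(s,255.2,230.7,False),(w,327.3,201,True)]
print(triN(L),triN([L[0],L[2]]),triN(L[1:]))
hsv=cv2.cvtColor(w['pixels'],cv2.COLOR_RGB2HSV); print(hsv[120,325:400:5].tolist())
m=cv2.inRange(hsv,(0,0,110),(110,75,205)); m[:,:330]=0;m[:,384:]=0;m[155:]=0
m=cv2.morphologyEx(m,cv2.MORPH_OPEN,np.ones((5,5)))
for a in cv2.findContours(m,0,1)[0]:
  if cv2.contourArea(a)>300:
    q=cv2.boxPoints(cv2.minAreaRect(a)); W=np.array([onz(w,*k,3,True)[:2] for k in q]); e=W[1]-W[0]
    print('bay',q.mean(0),W.mean(0).round(1),np.linalg.norm(W-np.roll(W,1,0),axis=1).round(1),(np.degrees(np.arctan2(e[1],e[0]))+45)%90-45)
```

```text
(array([498.11141619, -65.44811772,  84.38526057]), [np.float64(0.4), np.float64(0.7), np.float64(0.9)]) (array([497.64833683, -64.04698651,  91.91766698]), [np.float64(0.1), np.float64(0.1)]) (array([498.2174684 , -65.65884013,  84.61007313]), [np.float64(0.8), np.float64(0.8)])
[[103, 8, 216], [109, 140, 213], [99, 21, 199], [101, 22, 198], [101, 21, 197], [99, 21, 198], [99, 20, 200], [101, 22, 200], [101, 22, 199], [101, 22, 198], [109, 104, 208], [109, 145, 208], [107, 10, 237], [105, 11, 236], [109, 151, 208]]
bay [352.5121  119.20883] [530.3  -1.9] [47.  45.7 46.4 46.1] -6.05740360500738
bay [354.43103  65.4491 ] [536.   56.1] [46.5 45.8 46.6 46.3] -6.52281192704163
bay [355.  17.] [540.7 110.9] [40.  45.3 40.5 44.6] -0.9849754312734547
```

Run:
```python
from h import *
t=cam(load('top0'));w=cam(load('w1'))
for z in(20,60,100,140,180):
    p=onz(w,365,257,z,True); print(z,p.round(),np.round(proj(t,p),1))
print(goto([499,-63,90],np.pi/2-0.091))
for a,b in((26.4,62),(62,97),(97,134)):
    f=np.radians(np.linspace(a,b,9)); x=-101.3*np.cos(f);z=101.3*np.sin(f)
    print([(round((x[i]-x[0])/1000,4),round(-(z[i]-z[0])/1000,4)) for i in range(1,9)])
i=np.hstack([w['pixels'][170:330,280:470],np.zeros((160,10,3),np.uint8),t['pixels'][130:290,380:570]]);cv2.imwrite('pics/c2.png',cv2.resize(cv2.cvtColor(i,cv2.COLOR_RGB2BGR),None,fx=2,fy=2))
```

```text
20 [ 536. -154.   20.] [427.6 214.9]
60 [ 531. -133.   60.] [422.2 216. ]
100 [ 526. -113.  100.] [416.4 217.2]
140 [521. -92. 140.] [410.1 218.5]
180 [516. -72. 180.] [403.4 219.9]
(array([0.0037, 0.0085, 0.1089]), np.float64(1.6))
[(np.float64(0.0038), np.float64(-0.0069)), (np.float64(0.0081), np.float64(-0.0135)), (np.float64(0.0129), np.float64(-0.0197)), (np.float64(0.0181), np.float64(-0.0256)), (np.float64(0.0238), np.float64(-0.031)), (np.float64(0.0299), np.float64(-0.036)), (np.float64(0.0364), np.float64(-0.0404)), (np.float64(0.0432), np.float64(-0.0444))]
[(np.float64(0.007), np.float64(-0.0034)), (np.float64(0.0142), np.float64(-0.0062)), (np.float64(0.0216), np.float64(-0.0085)), (np.float64(0.0291), np.float64(-0.0102)), (np.float64(0.0367), np.float64(-0.0113)), (np.float64(0.0445), np.float64(-0.0118)), (np.float64(0.0522), np.float64(-0.0118)), (np.float64(0.0599), np.float64(-0.0111))]
[(np.float64(0.0081), np.float64(0.0013)), (np.float64(0.016), np.float64(0.0033)), (np.float64(0.0238), np.float64(0.0059)), (np.float64(0.0313), np.float64(0.0091)), (np.float64(0.0385), np.float64(0.0129)), (np.float64(0.0454), np.float64(0.0173)), (np.float64(0.0519), np.float64(0.0222)), (np.float64(0.058), np.float64(0.0277))]
```

View pics/c2.png

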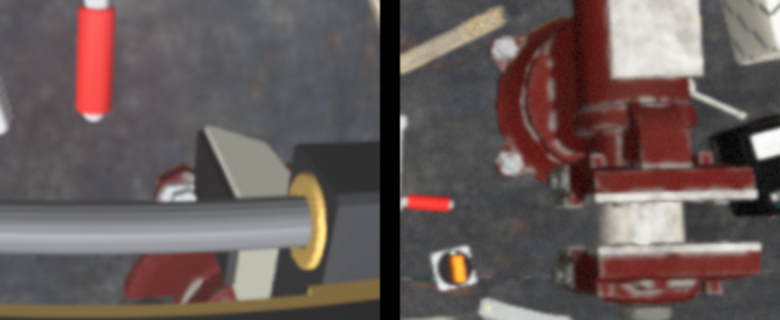

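Call:
{"op": "play_rows", "data": {
  "commands": [
    {"x": 0.001,"y": 0.002,"z": 0.02,"twist": 1.6},
    {"x": 0.002,"y": 0.004,"z": 0.04,"twist": 1.6},
    {"x": 0.003,"y": 0.006,"z": 0.06,"twist": 1.6},
    {"x": 0.004,"y": 0.008,"z": 0.08,"twist": 1.6},
    {"x": 0.004,"y": 0.0085,"z": 0.095,"twist": 1.6},
    {"x": 0.004,"y": 0.0085,"z": 0.105,"twist": 1.6},
    {"x": 0.004,"y": 0.0085,"z": 0.109,"twist": 1.6},
    {"x": 0.004,"y": 0.0085,"z": 0.109,"twist": 1.6}
  ],
  "jaw": 0.4
}}

```text
time: 2.6
tool_pos: [498.5, -60.2, 90.6]
tcp_rot: [-3.141, -0.0, 1.483]
contact_force: [0.2, -0.9, 0.1]
grip_width: 54.9
finger_force: 0.0
```

Call:
{"op": "play_rows", "data": {
  "commands": [
    {"z": 0},
    {"z": 0},
    {"z": 0},
    {"z": 0},
    {"z": 0},
    {"z": 0},
    {"z": 0},
    {"z": 0}
  ],
  "jaw": 1
}}

```text
invalid input at $.commands[0]: expected keys x, y, z, twist
```

Call:
{"op": "play_rows", "data": {
  "commands": [
    {"x": 0,"y": 0,"z": 0,"twist": 0},
    {"x": 0,"y": 0,"z": 0,"twist": 0},
    {"x": 0,"y": 0,"z": 0,"twist": 0},
    {"x": 0,"y": 0,"z": 0,"twist": 0},
    {"x": 0,"y": 0,"z": 0,"twist": 0},
    {"x": 0,"y": 0,"z": 0,"twist": 0},
    {"x": 0,"y": 0,"z": 0,"twist": 0},
    {"x": 0,"y": 0,"z": 0,"twist": 0}
  ],
  "jaw": 1
}}

```text
time: 3.4
tool_pos: [498.5, -60.7, 90.8]
tcp_rot: [-3.141, -0.0, 1.483]
contact_force: [-1.1, -0.2, 3.8]
grip_width: 15.3
finger_force: 30.0
```

Call:
{"op": "play_rows", "data": {
  "commands": [
    {"x": 0,"y": 0.004,"z": -0.007,"twist": 0},
    {"x": 0,"y": 0.008,"z": -0.0135,"twist": 0},
    {"x": 0,"y": 0.013,"z": -0.02,"twist": 0},
    {"x": 0,"y": 0.018,"z": -0.0255,"twist": 0},
    {"x": 0,"y": 0.024,"z": -0.031,"twist": 0},
    {"x": 0,"y": 0.03,"z": -0.036,"twist": 0},
    {"x": 0,"y": 0.0365,"z": -0.0405,"twist": 0},
    {"x": 0,"y": 0.043,"z": -0.0445,"twist": 0}
  ]
}}

```text
time: 4.2
tool_pos: [532.1, -63.7, 135.4]
tcp_rot: [-3.118, -0.0, 1.484]
contact_force: [-35.8, -0.7, 29.2]
grip_width: 15.2
finger_force: 30.0
```

Call:
{"op": "play_rows", "data": {
  "commands": [
    {"x": 0,"y": 0.007,"z": -0.0035,"twist": 0},
    {"x": 0,"y": 0.014,"z": -0.006,"twist": 0},
    {"x": 0,"y": 0.0215,"z": -0.0085,"twist": 0},
    {"x": 0,"y": 0.029,"z": -0.01,"twist": 0},
    {"x": 0,"y": 0.0365,"z": -0.0115,"twist": 0},
    {"x": 0,"y": 0.0445,"z": -0.012,"twist": 0},
    {"x": 0,"y": 0.052,"z": -0.012,"twist": 0},
    {"x": 0,"y": 0.06,"z": -0.011,"twist": 0}
  ]
}}

```text
time: 5.0
tool_pos: [601.2, -70.0, 148.9]
tcp_rot: [3.141, 0.001, 1.483]
contact_force: [-8.9, -0.7, 11.5]
grip_width: 15.3
finger_force: 30.0
```

Call:
{"op": "play_rows", "data": {
  "commands": [
    {"x": 0,"y": 0.008,"z": 0.0015,"twist": 0},
    {"x": 0,"y": 0.016,"z": 0.0035,"twist": 0},
    {"x": 0,"y": 0.024,"z": 0.006,"twist": 0},
    {"x": 0,"y": 0.0315,"z": 0.009,"twist": 0},
    {"x": 0,"y": 0.0385,"z": 0.013,"twist": 0},
    {"x": 0,"y": 0.0455,"z": 0.0175,"twist": 0},
    {"x": 0,"y": 0.052,"z": 0.022,"twist": 0},
    {"x": 0,"y": 0.058,"z": 0.0275,"twist": 0}
  ]
}}

```text
time: 5.8
tool_pos: [658.4, -75.3, 119.6]
tcp_rot: [-3.139, 0.001, 1.483]
contact_force: [-7.6, -2.6, 5.2]
grip_width: 15.1
finger_force: 30.0
```

Call:
{"op": "play_rows", "data": {
  "commands": [
    {"x": 0,"y": 0,"z": 0,"twist": 0},
    {"x": 0,"y": 0,"z": 0,"twist": 0},
    {"x": 0,"y": 0,"z": 0,"twist": 0},
    {"x": 0,"y": 0,"z": 0,"twist": 0},
    {"x": 0,"y": 0,"z": -0.02,"twist": 0},
    {"x": 0,"y": 0,"z": -0.05,"twist": 0},
    {"x": 0,"y": 0,"z": -0.08,"twist": 0},
    {"x": 0,"y": 0,"z": -0.11,"twist": 0}
  ],
  "jaw": 0.5
}}

```text
time: 6.6
tool_pos: [659.1, -74.7, 230.2]
tcp_rot: [3.141, -0.0, 1.483]
contact_force: [1.0, -0.5, -0.7]
grip_width: 46.1
finger_force: 0.0
```

```bash
cat >> h.py <<'E'
def bars(t,s):
    out=[]
    def g(c): return [( (lambda m:(m['m10']/m['m00'],m['m01']/m['m00']))(cv2.moments(a)),a) for a in blobs(c,(8,150,150),(22,255,255)) if cv2.contourArea(a)<200]
    S=g(s)
    for uv,a in g(t):
        b=min(((*tri(t,uv,s,p),p) for p,_ in S),key=lambda k:abs(k[0][2]-68)+3*k[1])
        r=cv2.boxPoints(cv2.minAreaRect(a)); W=np.array([onz(t,*k,70)[:2] for k in r]); e=max(W[1]-W[0],W[2]-W[1],key=np.linalg.norm)
        out.append((b[0].round(1),round(b[1],1),'baryaw',round((np.degrees(np.arctan2(e[1],e[0]))+90)%180-90,1)))
    return out
E
python3 - <<'E'
from h import *
t=cam(snap('top','top1'));s=cam(snap('side','side1'))
for b in bars(t,s): print(b)
for r in redh(s):print(r)
e1=[onz(s,240,y,0).round() for y in(0,)]
# vise jaw point: top px (460,270) height via side?
print([ (z,onz(t,460,270,z).round(),np.round(proj(s,onz(t,460,270,z)))) for z in(50,100,150,200,250)])
g=cv2.cvtColor(np.hstack([s['pixels'][100:340,60:400],t['pixels'][150:390,220:500]]),cv2.COLOR_RGB2BGR);cv2.imwrite('pics/c3.png',cv2.resize(g,None,fx=1.29,fy=1.29))
E
```

```text
(array([381.6,  21.1, -66. ]), np.float64(147.9), 'baryaw', np.float64(-8.5))
(array([ 365.4,  110.9, -111. ]), np.float64(280.5), 'baryaw', np.float64(-14.8))
((323.30975341796875, 274.8539733886719), (9.030920028686523, 27.939409255981445), 48.8140754699707)
((237.5462646484375, 184.54461669921875), (7.661201000213623, 43.78196334838867), 43.9583740234375)
((537.5, 126.5), (17.0, 25.0), 90.0)
[(50, array([ 409., -214.,   50.]), array([160., 272.])), (100, array([ 411., -201.,  100.]), array([160., 251.])), (150, array([ 413., -188.,  150.]), array([160., 229.])), (200, array([ 415., -175.,  200.]), array([160., 205.])), (250, array([ 417., -162.,  250.]), array([160., 178.]))]
```

View pics/c3.png

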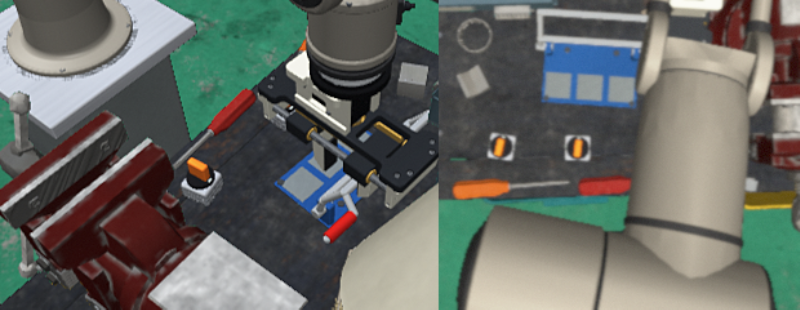

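Run:
```python
from h import *
t=cam(load('top0'));s=cam(load('side0'))
for b in bars(t,s): print(b)
P=[(613,312),(683,298),(697,362),(627,378)]
W=np.array([onz(t,225+x/3.6,170+y/3.6,37)[:2] for x,y in P]);print(W.mean(0)); 
for i in range(4): e=W[i]-W[i-1]; print(np.linalg.norm(e).round(1),((np.degrees(np.arctan2(e[1],e[0]))+45)%90-45).round(1))
print(goto([425.5,-98,200],np.pi/2+np.radians(10)))
```

```text
(array([428. ,  81.7,  69.4]), np.float64(0.2), 'baryaw', np.float64(-8.5))
(array([425.3, -97.9,  69.4]), np.float64(1.5), 'baryaw', np.float64(7.2))
(array([433.6, 215.2,  70.1]), np.float64(0.1), 'baryaw', np.float64(-14.8))
[425.53815864 -98.42014857]
42.0 9.9
45.1 9.9
40.8 10.1
45.2 11.4
(array([-0.0434, -0.233 ,  0.0321]), np.float64(-15.0))
```

Call:
{"op": "play_rows", "data": {
  "commands": [
    {"x": -0.006,"y": -0.035,"z": 0.005,"twist": -2},
    {"x": -0.012,"y": -0.07,"z": 0.01,"twist": -4},
    {"x": -0.018,"y": -0.105,"z": 0.015,"twist": -6},
    {"x": -0.025,"y": -0.14,"z": 0.02,"twist": -8},
    {"x": -0.031,"y": -0.175,"z": 0.025,"twist": -11},
    {"x": -0.038,"y": -0.21,"z": 0.03,"twist": -14},
    {"x": -0.0435,"y": -0.233,"z": 0.032,"twist": -14},
    {"x": -0.0435,"y": -0.233,"z": 0.032,"twist": -14}
  ],
  "jaw": 0.3
}}

```text
time: 7.5
tool_pos: [420.3, -97.3, 196.1]
tcp_rot: [-3.139, -0.001, 1.726]
contact_force: [0.6, 0.4, 0.9]
grip_width: 64.0
finger_force: 0.0
```

Run:
```python
from h import *
print(bot.get_obs()['tool_pos'],goto([425.5,-98,72],np.pi/2+np.radians(9)))
t=cam(snap('top','top2'));s=cam(snap('side','side2'))
for b in bars(t,s): print(b)
c=snap('wrist','w2')
```

```text
[420.26583256 -97.30349942 196.14462119] (array([-0.0017,  0.0053,  0.1241]), np.float64(-0.1))
(array([427.8,  81.3,  68.3]), np.float64(0.5), 'baryaw', np.float64(-8.5))
(array([433.2, 215.3,  65.9]), np.float64(1.0), 'baryaw', np.float64(-12.1))
```

View pics/w2.png

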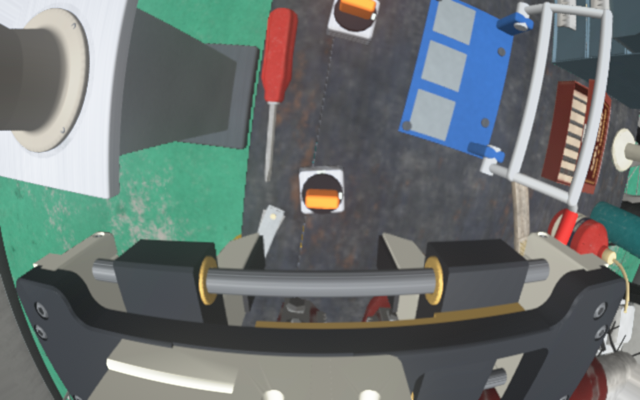

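The wrist view shows the right filter's body square to the tool at (322,191), with its bar at (322,199). I'll cross-check its position and then descend.

Run:
```python
from h import *
w=cam(load('w2'))
a=max([a for a in blobs(w,(8,150,150),(22,255,255)) if 290<a[:,0,0].mean()<350 and a[:,0,1].mean()>150],key=cv2.contourArea)
r=cv2.minAreaRect(a);print(r); m=cv2.moments(a);print(onz(w,m['m10']/m['m00'],m['m01']/m['m00'],62,True))
x,y,ww,hh=cv2.boundingRect(a); print(x,y,ww,hh,onz(w,x+ww/2,y,70,True),onz(w,x+ww/2,y+hh,44,True))
# body top corners (view)
W=np.array([onz(w,u,v,34,True)[:2] for u,v in((299,170),(342,168),(344,212),(301,214))]);print(W.mean(0))
for i in range(4): e=W[i]-W[i-1]; print(np.linalg.norm(e).round(1),((np.degrees(np.arctan2(e[1],e[0]))+45)%90-45).round(1))
```

```text
((322.0, 199.0), (18.0, 34.0), 90.0)
[424.39430467 -99.20937495  62.        ]
305 190 35 19 [423.71990559 -88.6070068   70.        ] [ 427.849667   -113.78061562   44.        ]
[424.60016647 -99.02519733]
45.1 10.4
41.9 11.5
45.0 12.4
43.5 11.6
```

Call:
{"op": "play_rows", "data": {
  "commands": [
    {"x": -0.002,"y": 0.0045,"z": 0.02,"twist": -1.5},
    {"x": -0.002,"y": 0.0045,"z": 0.045,"twist": -1.5},
    {"x": -0.002,"y": 0.0045,"z": 0.07,"twist": -1.5},
    {"x": -0.002,"y": 0.0045,"z": 0.09,"twist": -1.5},
    {"x": -0.002,"y": 0.0045,"z": 0.105,"twist": -1.5},
    {"x": -0.002,"y": 0.0045,"z": 0.115,"twist": -1.5},
    {"x": -0.002,"y": 0.0045,"z": 0.1225,"twist": -1.5},
    {"x": -0.002,"y": 0.0045,"z": 0.1225,"twist": -1.5}
  ],
  "jaw": 0.4
}}

```text
time: 8.45
tool_pos: [428.1, -98.8, 73.5]
tcp_rot: [-3.141, -0.001, 1.753]
contact_force: [0.3, -0.3, -0.1]
grip_width: 55.5
finger_force: 0.0
```

Call:
{"op": "play_rows", "data": {
  "commands": [
    {"x": 0,"y": 0,"z": 0,"twist": 0},
    {"x": 0,"y": 0,"z": 0,"twist": 0},
    {"x": 0,"y": 0,"z": 0,"twist": 0},
    {"x": 0,"y": 0,"z": 0,"twist": 0},
    {"x": 0,"y": 0,"z": 0,"twist": 0},
    {"x": 0,"y": 0,"z": 0,"twist": 0},
    {"x": 0,"y": 0,"z": 0,"twist": 0},
    {"x": 0,"y": 0,"z": 0,"twist": 0}
  ],
  "jaw": 1
}}

```text
time: 9.25
tool_pos: [428.1, -99.1, 74.5]
tcp_rot: [3.141, 0.0, 1.753]
contact_force: [-0.6, -1.0, 5.0]
grip_width: 29.8
finger_force: 29.8
```

Call:
{"op": "play_rows", "data": {
  "commands": [
    {"x": 0,"y": 0,"z": -0.01,"twist": 0},
    {"x": 0,"y": 0,"z": -0.02,"twist": 0},
    {"x": 0,"y": 0,"z": -0.03,"twist": 0},
    {"x": 0,"y": 0,"z": -0.04,"twist": 0},
    {"x": 0,"y": 0,"z": -0.05,"twist": 0},
    {"x": 0,"y": 0,"z": -0.06,"twist": 0},
    {"x": 0,"y": 0,"z": -0.06,"twist": 0},
    {"x": 0,"y": 0,"z": -0.06,"twist": 0}
  ]
}}

```text
time: 10.05
tool_pos: [428.0, -99.0, 134.4]
tcp_rot: [3.141, 0.0, 1.753]
contact_force: [-0.5, -0.0, -3.4]
grip_width: 29.9
finger_force: 29.7
```

Run:
```python
from h import *
print(bot.get_obs()['tool_pos'],goto([530.7,-2,77],np.pi/2-0.091))
```

```text
[427.95970847 -98.95217534 134.38125366] (array([0.0767, 0.1186, 0.0574]), np.float64(15.7))
```

Call:
{"op": "play_rows", "data": {
  "commands": [
    {"x": 0.013,"y": 0.02,"z": 0,"twist": 3},
    {"x": 0.026,"y": 0.04,"z": 0,"twist": 6},
    {"x": 0.039,"y": 0.06,"z": 0,"twist": 9},
    {"x": 0.052,"y": 0.08,"z": 0,"twist": 12},
    {"x": 0.065,"y": 0.1,"z": 0,"twist": 15},
    {"x": 0.0765,"y": 0.1185,"z": 0,"twist": 15.7},
    {"x": 0.0765,"y": 0.1185,"z": 0,"twist": 15.7},
    {"x": 0.0765,"y": 0.1185,"z": 0,"twist": 15.7}
  ]
}}

```text
time: 10.85
tool_pos: [530.0, -2.0, 133.3]
tcp_rot: [-3.139, 0.0, 1.48]
contact_force: [-0.4, 0.5, -3.2]
grip_width: 30.0
finger_force: 29.8
```

Run:
```python
from h import *
print(bot.get_obs()['tool_pos'],goto([530.7,-2,78],np.pi/2-0.091))
```

```text
[529.99970491  -1.97771121 133.27659184] (array([0.    , 0.0008, 0.0553]), np.float64(0.0))
```

Call:
{"op": "play_rows", "data": {
  "commands": [
    {"x": 0,"y": 0.001,"z": 0.012,"twist": 0},
    {"x": 0,"y": 0.001,"z": 0.024,"twist": 0},
    {"x": 0,"y": 0.001,"z": 0.034,"twist": 0},
    {"x": 0,"y": 0.001,"z": 0.042,"twist": 0},
    {"x": 0,"y": 0.001,"z": 0.048,"twist": 0},
    {"x": 0,"y": 0.001,"z": 0.052,"twist": 0},
    {"x": 0,"y": 0.001,"z": 0.0545,"twist": 0},
    {"x": 0,"y": 0.001,"z": 0.0555,"twist": 0}
  ]
}}

```text
time: 11.65
tool_pos: [531.7, -2.3, 78.6]
tcp_rot: [3.141, -0.0, 1.479]
contact_force: [1.0, -0.8, -2.6]
grip_width: 29.9
finger_force: 29.8
```

Call:
{"op": "play_rows", "data": {
  "commands": [
    {"x": 0,"y": 0,"z": 0,"twist": 0},
    {"x": 0,"y": 0,"z": 0,"twist": 0},
    {"x": 0,"y": 0,"z": 0,"twist": 0},
    {"x": 0,"y": 0,"z": 0,"twist": 0},
    {"x": 0,"y": 0,"z": -0.02,"twist": 0},
    {"x": 0,"y": 0,"z": -0.05,"twist": 0},
    {"x": 0,"y": 0,"z": -0.09,"twist": 0},
    {"x": 0,"y": 0,"z": -0.12,"twist": 0}
  ],
  "jaw": 0.5
}}

```text
time: 12.45
tool_pos: [532.0, -2.4, 201.1]
tcp_rot: [3.139, 0.0, 1.479]
contact_force: [0.2, 0.1, 0.2]
grip_width: 45.6
finger_force: 0.0
```

Run:
```python
from h import *
print(bot.get_obs()['tool_pos'],goto([428,81.5,190],np.pi-np.radians(4)))
```

```text
[532.01433337  -2.36099591 201.11099593] (array([ 0.074 , -0.1113,  0.0109]), np.float64(88.8))
```

Run:
```python
from h import *
print(goto([428,81.5,195],np.pi/2-np.radians(4)))
```

```text
(array([ 0.074 , -0.1113,  0.0059]), np.float64(-1.2))
```

Call:
{"op": "play_rows", "data": {
  "commands": [
    {"x": 0.013,"y": -0.019,"z": 0,"twist": 0},
    {"x": 0.026,"y": -0.038,"z": 0,"twist": 0},
    {"x": 0.039,"y": -0.058,"z": 0,"twist": 0},
    {"x": 0.052,"y": -0.078,"z": 0,"twist": 0},
    {"x": 0.065,"y": -0.098,"z": 0.003,"twist": 0},
    {"x": 0.074,"y": -0.1115,"z": 0.006,"twist": -1.2},
    {"x": 0.074,"y": -0.1115,"z": 0.006,"twist": -1.2},
    {"x": 0.074,"y": -0.1115,"z": 0.006,"twist": -1.2}
  ],
  "jaw": 0.4
}}

```text
time: 13.25
tool_pos: [427.9, 81.5, 193.2]
tcp_rot: [3.14, -0.0, 1.5]
contact_force: [0.1, -0.1, -1.1]
grip_width: 55.2
finger_force: 0.0
```

Run:
```python
from h import *
print(bot.get_obs()['tool_pos'])
t=cam(snap('top','top3'));s=cam(snap('side','side3'))
for b in bars(t,s): print(b)
c=snap('wrist','w3')
g=cv2.resize(cv2.cvtColor(c['pixels'][0:240,160:480],cv2.COLOR_RGB2BGR),None,fx=2.5,fy=2.5,interpolation=cv2.INTER_CUBIC);cv2.imwrite('pics/c4.png',g)
```

```text
[427.89182338  81.51155963 193.16899472]
(array([433.4, 214.9,  69.8]), np.float64(0.8), 'baryaw', np.float64(-12.1))
(array([ 5.292e+02, -4.000e-01,  7.070e+01]), np.float64(0.1), 'baryaw', np.float64(-8.1))
```

View pics/c4.png

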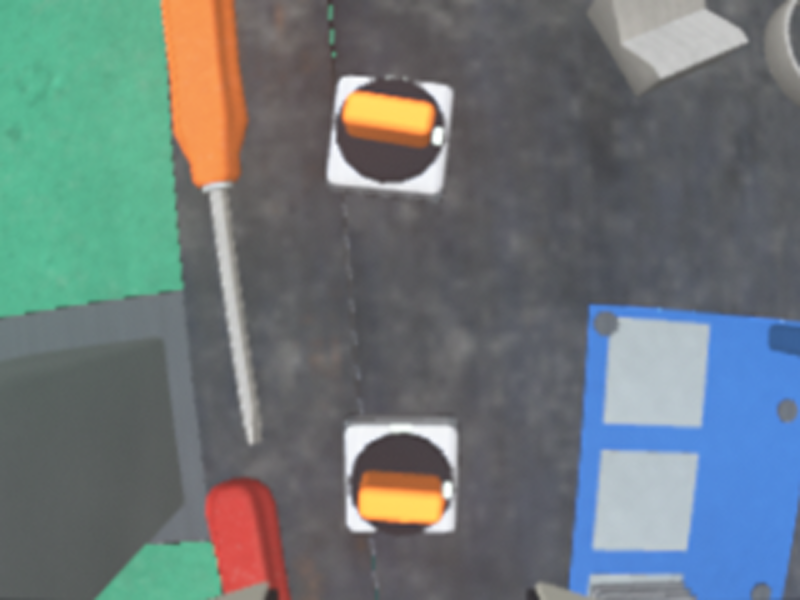

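Call:
{"op": "play_rows", "data": {
  "commands": [
    {"x": 0,"y": 0.001,"z": 0.02,"twist": 0},
    {"x": 0,"y": 0.001,"z": 0.045,"twist": 0},
    {"x": 0,"y": 0.001,"z": 0.07,"twist": 0},
    {"x": 0,"y": 0.001,"z": 0.09,"twist": 0},
    {"x": 0,"y": 0.001,"z": 0.105,"twist": 0},
    {"x": 0,"y": 0.001,"z": 0.114,"twist": 0},
    {"x": 0,"y": 0.001,"z": 0.119,"twist": 0},
    {"x": 0,"y": 0.001,"z": 0.119,"twist": 0}
  ],
  "jaw": 0.4
}}

```text
time: 14.2
tool_pos: [428.5, 81.3, 73.5]
tcp_rot: [-3.141, -0.0, 1.5]
contact_force: [-0.6, 0.7, 0.5]
grip_width: 55.6
finger_force: 0.0
```

Call:
{"op": "play_rows", "data": {
  "commands": [
    {"x": 0,"y": 0,"z": 0,"twist": 0},
    {"x": 0,"y": 0,"z": 0,"twist": 0},
    {"x": 0,"y": 0,"z": 0,"twist": 0},
    {"x": 0,"y": 0,"z": 0,"twist": 0},
    {"x": 0,"y": 0,"z": 0,"twist": 0},
    {"x": 0,"y": 0,"z": 0,"twist": 0},
    {"x": 0,"y": 0,"z": 0,"twist": 0},
    {"x": 0,"y": 0,"z": 0,"twist": 0}
  ],
  "jaw": 1
}}

```text
time: 15.0
tool_pos: [428.5, 81.5, 74.1]
tcp_rot: [3.141, -0.0, 1.5]
contact_force: [-2.2, -0.7, 5.4]
grip_width: 29.9
finger_force: 30.0
```

Call:
{"op": "play_rows", "data": {
  "commands": [
    {"x": 0,"y": 0,"z": -0.01,"twist": 0},
    {"x": 0,"y": 0,"z": -0.02,"twist": 0},
    {"x": 0,"y": 0,"z": -0.03,"twist": 0},
    {"x": 0,"y": 0,"z": -0.04,"twist": 0},
    {"x": 0,"y": 0,"z": -0.05,"twist": 0},
    {"x": 0,"y": 0,"z": -0.06,"twist": 0},
    {"x": 0,"y": 0,"z": -0.06,"twist": 0},
    {"x": 0,"y": 0,"z": -0.06,"twist": 0}
  ]
}}

```text
time: 15.8
tool_pos: [428.4, 81.5, 133.9]
tcp_rot: [3.141, -0.0, 1.5]
contact_force: [-1.2, 0.4, -3.1]
grip_width: 29.8
finger_force: 30.0
```

Run:
```python
from h import *
print(bot.get_obs()['tool_pos'],goto([537.3,55,135],np.pi/2-0.091))
```

```text
[428.3683451   81.49437745 133.89663268] (array([-0.0187,  0.1105, -0.001 ]), np.float64(1.2))
```

Call:
{"op": "play_rows", "data": {
  "commands": [
    {"x": -0.003,"y": 0.018,"z": 0,"twist": 0},
    {"x": -0.006,"y": 0.036,"z": 0,"twist": 0},
    {"x": -0.009,"y": 0.054,"z": 0,"twist": 0},
    {"x": -0.012,"y": 0.072,"z": 0,"twist": 1},
    {"x": -0.015,"y": 0.09,"z": 0,"twist": 1.2},
    {"x": -0.0187,"y": 0.1105,"z": 0,"twist": 1.2},
    {"x": -0.0187,"y": 0.1105,"z": 0,"twist": 1.2},
    {"x": -0.0187,"y": 0.1105,"z": 0,"twist": 1.2}
  ]
}}

```text
time: 16.6
tool_pos: [536.6, 55.0, 132.7]
tcp_rot: [-3.139, -0.0, 1.479]
contact_force: [-0.3, -0.1, -3.5]
grip_width: 29.6
finger_force: 30.0
```

Run:
```python
from h import *
print(bot.get_obs()['tool_pos'],goto([537.3,55,78],np.pi/2-0.091))
```

```text
[536.5788543   54.98585082 132.68983581] (array([0.0001, 0.0008, 0.0547]), np.float64(-0.0))
```

Call:
{"op": "play_rows", "data": {
  "commands": [
    {"x": 0,"y": 0,"z": 0.012,"twist": 0},
    {"x": 0,"y": 0,"z": 0.024,"twist": 0},
    {"x": 0,"y": 0,"z": 0.034,"twist": 0},
    {"x": 0,"y": 0,"z": 0.042,"twist": 0},
    {"x": 0,"y": 0,"z": 0.048,"twist": 0},
    {"x": 0,"y": 0,"z": 0.052,"twist": 0},
    {"x": 0,"y": 0,"z": 0.0545,"twist": 0},
    {"x": 0,"y": 0,"z": 0.0555,"twist": 0}
  ]
}}

```text
time: 17.4
tool_pos: [537.3, 55.0, 78.2]
tcp_rot: [3.141, -0.0, 1.479]
contact_force: [0.6, -0.5, -3.1]
grip_width: 29.8
finger_force: 30.0
```

Call:
{"op": "play_rows", "data": {
  "commands": [
    {"x": 0,"y": 0,"z": 0,"twist": 0},
    {"x": 0,"y": 0,"z": 0,"twist": 0},
    {"x": 0,"y": 0,"z": 0,"twist": 0},
    {"x": 0,"y": 0,"z": 0,"twist": 0},
    {"x": 0,"y": 0,"z": -0.02,"twist": 0},
    {"x": 0,"y": 0,"z": -0.05,"twist": 0},
    {"x": 0,"y": 0,"z": -0.09,"twist": 0},
    {"x": 0,"y": 0,"z": -0.12,"twist": 0}
  ],
  "jaw": 0.5
}}

```text
time: 18.2
tool_pos: [537.6, 55.0, 200.6]
tcp_rot: [3.14, -0.0, 1.479]
contact_force: [1.0, -0.3, -0.3]
grip_width: 45.6
finger_force: 0.0
```

Run:
```python
from h import *
print(bot.get_obs()['tool_pos'],goto([434.5,214.5,195],np.pi/2-np.radians(11)))
```

```text
[537.62581337  55.03042932 200.60960995] (array([ 0.1494, -0.1173,  0.0054]), np.float64(5.7))
```

Call:
{"op": "play_rows", "data": {
  "commands": [
    {"x": 0.025,"y": -0.02,"z": 0,"twist": 1},
    {"x": 0.05,"y": -0.04,"z": 0,"twist": 2},
    {"x": 0.075,"y": -0.06,"z": 0,"twist": 3},
    {"x": 0.1,"y": -0.08,"z": 0,"twist": 4},
    {"x": 0.125,"y": -0.1,"z": 0.003,"twist": 4.7},
    {"x": 0.1495,"y": -0.1175,"z": 0.0055,"twist": 4.7},
    {"x": 0.1495,"y": -0.1175,"z": 0.0055,"twist": 4.7},
    {"x": 0.1495,"y": -0.1175,"z": 0.0055,"twist": 4.7}
  ],
  "jaw": 0.4
}}

```text
time: 19.0
tool_pos: [433.9, 214.9, 193.0]
tcp_rot: [3.141, -0.0, 1.399]
contact_force: [0.4, -0.3, 0.1]
grip_width: 54.8
finger_force: 0.0
```

Run:
```python
from h import *
t=cam(snap('top','top4'));s=cam(snap('side','side4'))
for b in bars(t,s): print(b)
w=cam(snap('wrist','w4'))
for a in blobs(w,(8,150,150),(22,255,255)):
  m=cv2.moments(a);r=cv2.minAreaRect(a);u,v=m['m10']/m['m00'],m['m01']/m['m00'];print(round(u),round(v),np.round(r[1]),onz(w,u,v,62,True).round(1))
print(bot.get_obs()['tool_pos'],goto([434.5,214.5,73.5],np.pi/2-np.radians(10)))
```

```text
(array([ 5.291e+02, -4.000e-01,  7.090e+01]), np.float64(0.1), 'baryaw', np.float64(-8.1))
(array([536.3,  55.5,  71.2]), np.float64(0.1), 'baryaw', np.float64(-1.5))
319 192 [12. 33.] [434.2 220.6  62. ]
251 158 [94. 25.] [380.9 261.3  62. ]
[434.55166095 213.9610206  192.87382244] (array([ 0.0005, -0.0002,  0.1194]), np.float64(-0.0))
```

Run:
```python
from h import *
w=load('w4');g=w['pixels'][130:260,220:460]
cv2.imwrite('pics/c5.png',cv2.resize(cv2.cvtColor(g,cv2.COLOR_RGB2BGR),None,fx=3,fy=3,interpolation=cv2.INTER_CUBIC))
```

```text
(no output)
```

View pics/c5.png

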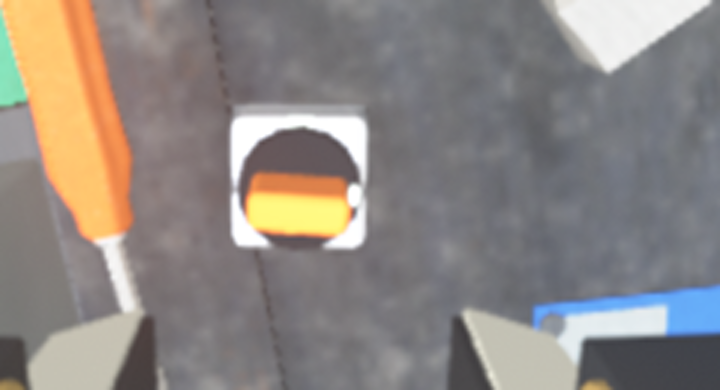

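The body fills (297–342, 168–212), the same place in the image as the first filter before its grasp, and it is square. So it wasn't knocked. Descending.

Call:
{"op": "play_rows", "data": {
  "commands": [
    {"x": -0.001,"y": 0,"z": 0.02,"twist": 0},
    {"x": -0.001,"y": 0,"z": 0.045,"twist": 0},
    {"x": -0.001,"y": 0,"z": 0.07,"twist": 0},
    {"x": -0.001,"y": 0,"z": 0.09,"twist": 0},
    {"x": -0.001,"y": 0,"z": 0.105,"twist": 0},
    {"x": -0.001,"y": 0,"z": 0.114,"twist": 0},
    {"x": -0.001,"y": 0,"z": 0.119,"twist": 0},
    {"x": -0.001,"y": 0,"z": 0.119,"twist": 0}
  ],
  "jaw": 0.4
}}

```text
time: 19.95
tool_pos: [434.0, 213.3, 73.5]
tcp_rot: [-3.141, 0.0, 1.396]
contact_force: [0.3, 0.9, 0.5]
grip_width: 55.1
finger_force: 0.0
```

Call:
{"op": "play_rows", "data": {
  "commands": [
    {"x": 0,"y": 0,"z": 0,"twist": 0},
    {"x": 0,"y": 0,"z": 0,"twist": 0},
    {"x": 0,"y": 0,"z": 0,"twist": 0},
    {"x": 0,"y": 0,"z": 0,"twist": 0},
    {"x": 0,"y": 0,"z": 0,"twist": 0},
    {"x": 0,"y": 0,"z": 0,"twist": 0},
    {"x": 0,"y": 0,"z": 0,"twist": 0},
    {"x": 0,"y": 0,"z": 0,"twist": 0}
  ],
  "jaw": 1
}}

```text
time: 20.75
tool_pos: [433.9, 213.8, 74.1]
tcp_rot: [3.141, -0.0, 1.397]
contact_force: [-0.9, 0.0, 5.8]
grip_width: 30.0
finger_force: 30.0
```

Call:
{"op": "play_rows", "data": {
  "commands": [
    {"x": 0,"y": 0,"z": -0.01,"twist": 0},
    {"x": 0,"y": 0,"z": -0.02,"twist": 0},
    {"x": 0,"y": 0,"z": -0.03,"twist": 0},
    {"x": 0,"y": 0,"z": -0.04,"twist": 0},
    {"x": 0,"y": 0,"z": -0.05,"twist": 0},
    {"x": 0,"y": 0,"z": -0.06,"twist": 0},
    {"x": 0,"y": 0,"z": -0.06,"twist": 0},
    {"x": 0,"y": 0,"z": -0.06,"twist": 0}
  ]
}}

```text
time: 21.55
tool_pos: [433.8, 213.7, 133.9]
tcp_rot: [3.141, -0.0, 1.397]
contact_force: [0.1, 0.4, -3.4]
grip_width: 29.9
finger_force: 30.0
```

Run:
```python
from h import *
print(bot.get_obs()['tool_pos'],goto([542.3,113,135],np.pi/2-0.091))
```

```text
[433.75698495 213.69140643 133.92441933] (array([-0.0804,  0.1243, -0.001 ]), np.float64(-4.7))
```

Call:
{"op": "play_rows", "data": {
  "commands": [
    {"x": -0.013,"y": 0.02,"z": 0,"twist": -1},
    {"x": -0.026,"y": 0.04,"z": 0,"twist": -2},
    {"x": -0.039,"y": 0.06,"z": 0,"twist": -3},
    {"x": -0.052,"y": 0.08,"z": 0,"twist": -4},
    {"x": -0.067,"y": 0.103,"z": 0,"twist": -4.7},
    {"x": -0.0805,"y": 0.1245,"z": 0,"twist": -4.7},
    {"x": -0.0805,"y": 0.1245,"z": 0,"twist": -4.7},
    {"x": -0.0805,"y": 0.1245,"z": 0,"twist": -4.7}
  ]
}}

```text
time: 22.35
tool_pos: [542.0, 112.5, 132.7]
tcp_rot: [-3.139, 0.0, 1.478]
contact_force: [-0.1, 0.9, -3.1]
grip_width: 29.6
finger_force: 30.0
```

Run:
```python
from h import *
print(bot.get_obs()['tool_pos'],goto([541.8,113,78],np.pi/2-0.091))
```

```text
[541.97914168 112.53075075 132.7484649 ] (array([ 0.0005, -0.0001,  0.0547]), np.float64(-0.1))
```

Call:
{"op": "play_rows", "data": {
  "commands": [
    {"x": 0,"y": 0,"z": 0.012,"twist": 0},
    {"x": 0,"y": 0,"z": 0.024,"twist": 0},
    {"x": 0,"y": 0,"z": 0.034,"twist": 0},
    {"x": 0,"y": 0,"z": 0.042,"twist": 0},
    {"x": 0,"y": 0,"z": 0.048,"twist": 0},
    {"x": 0,"y": 0,"z": 0.052,"twist": 0},
    {"x": 0,"y": 0,"z": 0.0545,"twist": 0},
    {"x": 0,"y": 0,"z": 0.0555,"twist": 0}
  ]
}}

```text
time: 23.15
tool_pos: [542.6, 112.9, 78.2]
tcp_rot: [3.141, -0.0, 1.479]
contact_force: [0.6, -0.1, -3.2]
grip_width: 29.8
finger_force: 30.0
```

Call:
{"op": "play_rows", "data": {
  "commands": [
    {"x": 0,"y": 0,"z": 0,"twist": 0},
    {"x": 0,"y": 0,"z": 0,"twist": 0},
    {"x": 0,"y": 0,"z": 0,"twist": 0},
    {"x": 0,"y": 0,"z": 0,"twist": 0},
    {"x": 0,"y": 0,"z": -0.02,"twist": 0},
    {"x": 0,"y": 0,"z": -0.05,"twist": 0},
    {"x": 0,"y": 0,"z": -0.09,"twist": 0},
    {"x": 0,"y": 0,"z": -0.12,"twist": 0}
  ],
  "jaw": 0.5
}}

```text
time: 23.95
tool_pos: [542.9, 112.9, 200.6]
tcp_rot: [3.139, -0.0, 1.479]
contact_force: [0.7, 0.3, 0.2]
grip_width: 45.7
finger_force: 0.0
```

Call:
{"op": "play_rows", "data": {
  "commands": [
    {"x": -0.025,"y": -0.01,"z": 0,"twist": 0},
    {"x": -0.05,"y": -0.02,"z": 0,"twist": 0},
    {"x": -0.075,"y": -0.03,"z": 0,"twist": 0},
    {"x": -0.1,"y": -0.03,"z": -0.02,"twist": 0},
    {"x": -0.13,"y": -0.03,"z": -0.04,"twist": 0},
    {"x": -0.16,"y": -0.03,"z": -0.06,"twist": 0},
    {"x": -0.16,"y": -0.03,"z": -0.06,"twist": 0},
    {"x": -0.16,"y": -0.03,"z": -0.06,"twist": 0}
  ]
}}

```text
time: 24.75
tool_pos: [497.9, -44.0, 258.5]
tcp_rot: [3.141, -0.0, 1.477]
contact_force: [0.8, 1.3, -0.7]
grip_width: 46.0
finger_force: 0.0
```

Run:
```python
from h import *
t=cam(snap('top','top5'));s=cam(snap('side','side5'))
for b in bars(t,s): print(b)
w=cam(snap('wrist','w5')); print(bot.get_obs()['tool_pos'],w['eye'])
g=w['pixels'][0:240,190:510]
cv2.imwrite('pics/c6.png',cv2.resize(cv2.cvtColor(g,cv2.COLOR_RGB2BGR),None,fx=2.5,fy=2.5,interpolation=cv2.INTER_CUBIC))
```

```text
(array([529.1,  -0.7,  70.3]), np.float64(0.6), 'baryaw', np.float64(-8.9))
(array([535.9,  55.1,  70.9]), np.float64(0.9), 'baryaw', np.float64(-1.5))
(array([541.3, 114.6,  71.3]), np.float64(0.8), 'baryaw', np.float64(-8.3))
[497.57954829 -42.72501016 257.41053538] [504.73648447  30.98041681 391.18197046]
```

View pics/c6.png

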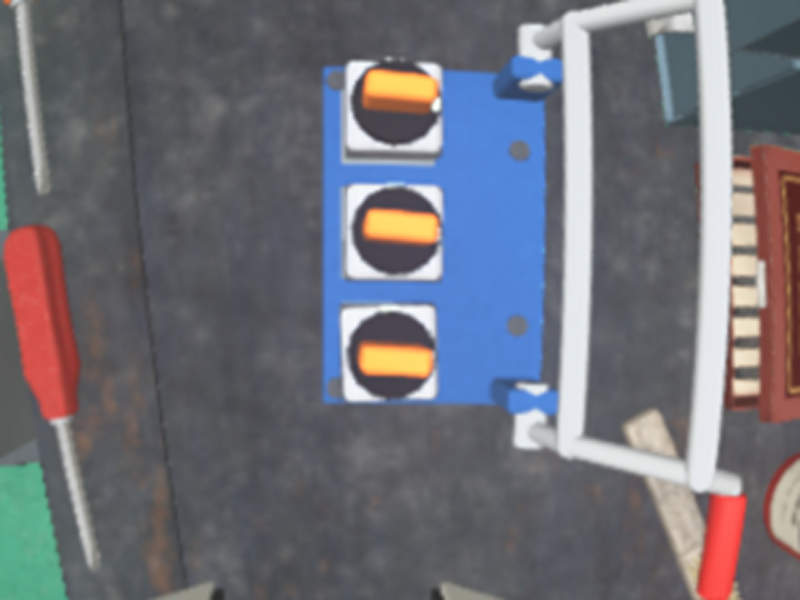

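Run:
```python
from h import *
print(goto([658.8,-75,200],1.480))
for a,b in((131.9,100),(100,68),(68,38),(38,7)):
    f=np.radians(np.linspace(a,b,9)); x=-101.3*np.cos(f);z=101.3*np.sin(f)
    print([(round((x[i]-x[0]),1),round(-(z[i]-z[0]),1)) for i in range(1,9)])
```

```text
(array([-0.0176,  0.1636,  0.0571]), np.float64(0.0))
[(np.float64(-5.4), np.float64(-4.5)), (np.float64(-11.1), np.float64(-8.7)), (np.float64(-17.1), np.float64(-12.4)), (np.float64(-23.3), np.float64(-15.7)), (np.float64(-29.8), np.float64(-18.5)), (np.float64(-36.4), np.float64(-21.0)), (np.float64(-43.2), np.float64(-22.9)), (np.float64(-50.1), np.float64(-24.4))]
[(np.float64(-7.0), np.float64(-1.0)), (np.float64(-14.1), np.float64(-1.5)), (np.float64(-21.1), np.float64(-1.5)), (np.float64(-28.2), np.float64(-1.0)), (np.float64(-35.2), np.float64(-0.0)), (np.float64(-42.1), np.float64(1.5)), (np.float64(-48.9), np.float64(3.4)), (np.float64(-55.5), np.float64(5.8))]
[(np.float64(-6.1), np.float64(2.7)), (np.float64(-11.9), np.float64(5.8)), (np.float64(-17.6), np.float64(9.2)), (np.float64(-23.0), np.float64(13.0)), (np.float64(-28.2), np.float64(17.2)), (np.float64(-33.1), np.float64(21.7)), (np.float64(-37.6), np.float64(26.5)), (np.float64(-41.9), np.float64(31.6))]
[(np.float64(-4.0), np.float64(5.5)), (np.float64(-7.7), np.float64(11.3)), (np.float64(-10.9), np.float64(17.4)), (np.float64(-13.8), np.float64(23.6)), (np.float64(-16.2), np.float64(30.0)), (np.float64(-18.1), np.float64(36.6)), (np.float64(-19.7), np.float64(43.3)), (np.float64(-20.7), np.float64(50.0))]
```

Call:
{"op": "play_rows", "data": {
  "commands": [
    {"x": -0.003,"y": 0.03,"z": 0.01,"twist": 0},
    {"x": -0.006,"y": 0.06,"z": 0.02,"twist": 0},
    {"x": -0.009,"y": 0.09,"z": 0.03,"twist": 0},
    {"x": -0.012,"y": 0.12,"z": 0.04,"twist": 0},
    {"x": -0.015,"y": 0.145,"z": 0.05,"twist": 0},
    {"x": -0.0175,"y": 0.1635,"z": 0.057,"twist": 0},
    {"x": -0.0175,"y": 0.1635,"z": 0.057,"twist": 0},
    {"x": -0.0175,"y": 0.1635,"z": 0.057,"twist": 0}
  ],
  "jaw": 0.45
}}

```text
time: 25.7
tool_pos: [658.6, -75.0, 200.1]
tcp_rot: [-3.139, -0.001, 1.48]
contact_force: [-0.6, -0.3, 0.4]
grip_width: 50.1
finger_force: 0.0
```

Run:
```python
from h import *
print(bot.get_obs()['tool_pos'],goto([658.8,-75,119.5],1.480))
```

```text
[658.57625285 -74.99892651 200.0798528 ] (array([-0.    ,  0.0004,  0.0806]), np.float64(0.0))
```

Call:
{"op": "play_rows", "data": {
  "commands": [
    {"x": 0,"y": 0,"z": 0.015,"twist": 0},
    {"x": 0,"y": 0,"z": 0.03,"twist": 0},
    {"x": 0,"y": 0,"z": 0.045,"twist": 0},
    {"x": 0,"y": 0,"z": 0.06,"twist": 0},
    {"x": 0,"y": 0,"z": 0.07,"twist": 0},
    {"x": 0,"y": 0,"z": 0.077,"twist": 0},
    {"x": 0,"y": 0,"z": 0.0805,"twist": 0},
    {"x": 0,"y": 0,"z": 0.0805,"twist": 0}
  ]
}}

```text
time: 26.5
tool_pos: [659.1, -76.0, 120.8]
tcp_rot: [-3.142, -0.0, 1.479]
contact_force: [0.8, 0.5, 0.1]
grip_width: 50.3
finger_force: 0.0
```

Call:
{"op": "play_rows", "data": {
  "commands": [
    {"x": 0,"y": 0,"z": 0,"twist": 0},
    {"x": 0,"y": 0,"z": 0,"twist": 0},
    {"x": 0,"y": 0,"z": 0,"twist": 0},
    {"x": 0,"y": 0,"z": 0,"twist": 0},
    {"x": 0,"y": 0,"z": 0,"twist": 0},
    {"x": 0,"y": 0,"z": 0,"twist": 0},
    {"x": 0,"y": 0,"z": 0,"twist": 0},
    {"x": 0,"y": 0,"z": 0,"twist": 0}
  ],
  "jaw": 1
}}

```text
time: 27.3
tool_pos: [659.1, -76.1, 120.8]
tcp_rot: [3.142, -0.0, 1.479]
contact_force: [-1.6, -0.6, 2.2]
grip_width: 15.0
finger_force: 30.0
```

Run:
```python
from h import *
t=cam(snap('top','top6'));s=cam(snap('side','side6'))
for b in bars(t,s): print(b)
a=cam(load('top5'))
d=np.abs(t['pixels'].astype(int)-a['pixels']).sum(2)>60; print('changed px in row area',d[195:240,295:380].sum(0).reshape(-1,5).sum(1))
```

```text
Traceback (most recent call last):
  File "h.py", line 44, in bars
    b=min(((*tri(t,uv,s,p),p) for p,_ in S),key=lambda k:abs(k[0][2]-68)+3*k[1])
ValueError: min() iterable argument is empty
```

Call:
{"op": "play_rows", "data": {
  "commands": [
    {"x": 0,"y": -0.0055,"z": -0.0045,"twist": 0},
    {"x": 0,"y": -0.011,"z": -0.0085,"twist": 0},
    {"x": 0,"y": -0.017,"z": -0.0125,"twist": 0},
    {"x": 0,"y": -0.0235,"z": -0.0155,"twist": 0},
    {"x": 0,"y": -0.03,"z": -0.0185,"twist": 0},
    {"x": 0,"y": -0.0365,"z": -0.021,"twist": 0},
    {"x": 0,"y": -0.043,"z": -0.023,"twist": 0},
    {"x": 0,"y": -0.05,"z": -0.0245,"twist": 0}
  ]
}}

```text
time: 28.2
tool_pos: [613.8, -72.0, 148.2]
tcp_rot: [3.128, 0.001, 1.479]
contact_force: [11.6, 0.9, 6.1]
grip_width: 15.2
finger_force: 30.0
```

Call:
{"op": "play_rows", "data": {
  "commands": [
    {"x": 0,"y": -0.007,"z": -0.001,"twist": 0},
    {"x": 0,"y": -0.014,"z": -0.0015,"twist": 0},
    {"x": 0,"y": -0.021,"z": -0.0015,"twist": 0},
    {"x": 0,"y": -0.028,"z": -0.001,"twist": 0},
    {"x": 0,"y": -0.035,"z": 0,"twist": 0},
    {"x": 0,"y": -0.042,"z": 0.0015,"twist": 0},
    {"x": 0,"y": -0.049,"z": 0.0035,"twist": 0},
    {"x": 0,"y": -0.0555,"z": 0.006,"twist": 0}
  ]
}}

```text
time: 29.0
tool_pos: [557.4, -66.8, 141.8]
tcp_rot: [3.131, 0.001, 1.479]
contact_force: [7.0, 0.6, 6.9]
grip_width: 14.9
finger_force: 30.0
```

Run:
```python
from h import *
t=cam(snap('top','top7'))
for a in blobs(t,(8,150,150),(22,255,255)):
    m=cv2.moments(a); u,v=m['m10']/m['m00'],m['m01']/m['m00']
    if v<250: print(onz(t,u,v,71).round(1),cv2.contourArea(a))
```

```text
[5.257e+02 2.000e-01 7.100e+01] 48.0
[530.9  56.1  71. ] 41.0
[536.5 115.4  71. ] 42.5
```

Call:
{"op": "play_rows", "data": {
  "commands": [
    {"x": 0,"y": -0.006,"z": 0.0025,"twist": 0},
    {"x": 0,"y": -0.012,"z": 0.006,"twist": 0},
    {"x": 0,"y": -0.0175,"z": 0.009,"twist": 0},
    {"x": 0,"y": -0.023,"z": 0.013,"twist": 0},
    {"x": 0,"y": -0.028,"z": 0.017,"twist": 0},
    {"x": 0,"y": -0.033,"z": 0.0215,"twist": 0},
    {"x": 0,"y": -0.0375,"z": 0.0265,"twist": 0},
    {"x": 0,"y": -0.042,"z": 0.0315,"twist": 0}
  ]
}}

```text
time: 29.85
tool_pos: [515.2, -62.9, 109.5]
tcp_rot: [3.133, 0.0, 1.479]
contact_force: [6.8, 2.5, 3.7]
grip_width: 15.3
finger_force: 30.0
```

Call:
{"op": "play_rows", "data": {
  "commands": [
    {"x": 0,"y": -0.004,"z": 0.0055,"twist": 0},
    {"x": 0,"y": -0.0075,"z": 0.011,"twist": 0},
    {"x": 0,"y": -0.011,"z": 0.0175,"twist": 0},
    {"x": 0,"y": -0.014,"z": 0.0235,"twist": 0},
    {"x": 0,"y": -0.016,"z": 0.03,"twist": 0},
    {"x": 0,"y": -0.018,"z": 0.0365,"twist": 0},
    {"x": 0,"y": -0.0195,"z": 0.043,"twist": 0},
    {"x": 0,"y": -0.0205,"z": 0.048,"twist": 0}
  ]
}}

```text
time: 30.65
tool_pos: [492.6, -60.8, 60.6]
tcp_rot: [3.139, 0.0, 1.479]
contact_force: [-1.1, 0.3, 7.9]
grip_width: 14.9
finger_force: 30.0
```

Call:
{"op": "play_rows", "data": {
  "commands": [
    {"x": 0,"y": 0,"z": 0.001,"twist": 0},
    {"x": 0,"y": 0,"z": 0.002,"twist": 0},
    {"x": 0,"y": 0,"z": 0.002,"twist": 0},
    {"x": 0,"y": 0,"z": 0.002,"twist": 0},
    {"x": 0,"y": 0,"z": 0.002,"twist": 0},
    {"x": 0,"y": 0,"z": 0.002,"twist": 0},
    {"x": 0,"y": 0,"z": 0.002,"twist": 0},
    {"x": 0,"y": 0,"z": 0.002,"twist": 0}
  ]
}}

```text
time: 31.45
tool_pos: [492.2, -60.8, 58.4]
tcp_rot: [3.14, 0.0, 1.479]
contact_force: [-0.7, 1.6, 5.2]
grip_width: 15.0
finger_force: 30.0
```

Call:
{"op": "play_rows", "data": {
  "commands": [
    {"x": 0,"y": 0,"z": 0,"twist": 0},
    {"x": 0,"y": 0,"z": 0,"twist": 0},
    {"x": 0,"y": 0,"z": 0,"twist": 0},
    {"x": 0,"y": 0,"z": 0,"twist": 0},
    {"x": 0,"y": 0,"z": -0.03,"twist": 0},
    {"x": 0,"y": 0,"z": -0.07,"twist": 0},
    {"x": 0,"y": 0,"z": -0.11,"twist": 0},
    {"x": 0,"y": 0,"z": -0.14,"twist": 0}
  ],
  "jaw": 0.6
}}

```text
time: 32.25
tool_pos: [492.2, -60.8, 200.0]
tcp_rot: [3.14, 0.0, 1.479]
contact_force: [0.3, -0.4, -0.3]
grip_width: 36.7
finger_force: 0.0
```

Call:
{"op": "play_rows", "data": {
  "commands": [
    {"x": 0,"y": 0,"z": -0.01,"twist": -8},
    {"x": 0,"y": 0,"z": -0.02,"twist": -16},
    {"x": 0,"y": 0,"z": -0.03,"twist": -24},
    {"x": 0,"y": 0,"z": -0.04,"twist": -32},
    {"x": 0,"y": 0,"z": -0.05,"twist": -40},
    {"x": 0,"y": 0,"z": -0.05,"twist": -48},
    {"x": 0,"y": 0,"z": -0.05,"twist": -56},
    {"x": 0,"y": 0,"z": -0.05,"twist": -64}
  ]
}}

```text
time: 33.05
tool_pos: [491.8, -60.7, 247.6]
tcp_rot: [3.142, -0.0, 2.602]
contact_force: [0.9, 0.1, -0.1]
grip_width: 36.7
finger_force: 0.0
```

Run:
```python
from h import *
t=cam(snap('top','top8'));s=cam(snap('side','side8'))
for b in bars(t,s): print(b)
o=bot.get_obs();print(o['tool_pos'],o['tcp_rot'],o['joint_positions'])
g=s['pixels'][150:330,190:430]
cv2.imwrite('pics/c7.png',cv2.resize(cv2.cvtColor(g,cv2.COLOR_RGB2BGR),None,fx=3,fy=3,interpolation=cv2.INTER_CUBIC))
print(goto([531,-2,140],np.pi-0.091))
```

```text
(array([536.1,  55.2,  69.9]), np.float64(0.6), 'baryaw', np.float64(-1.5))
(array([541.1, 114.6,  69.6]), np.float64(1.0), 'baryaw', np.float64(-8.3))
[491.72810154 -60.70325379 247.56152645] [-3.14158461e+00 -3.52545504e-04  2.59740724e+00] [-2.77695928e-01  2.91781337e-01  1.60920167e+00  8.99276266e-05
  1.24095187e+00 -1.30433598e+00]
(array([-0.0032,  0.0706,  0.1076]), np.float64(-26.0))
```

View pics/c7.png

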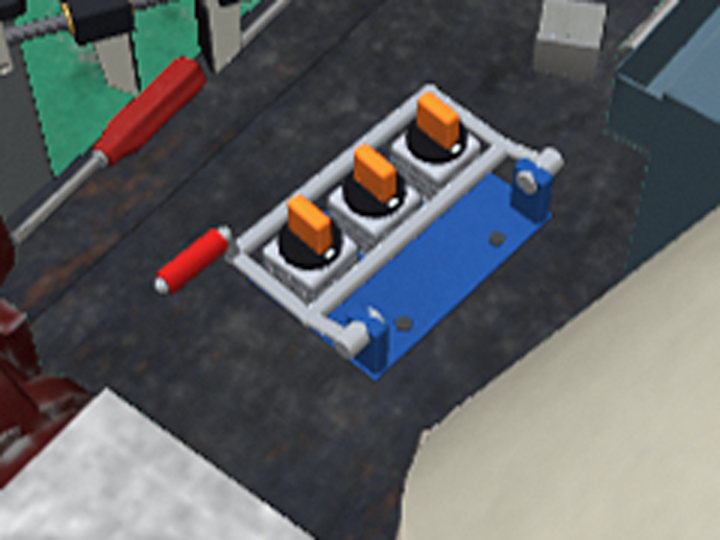

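Call:
{"op": "play_rows", "data": {
  "commands": [
    {"x": -0.001,"y": 0.012,"z": 0,"twist": -6},
    {"x": -0.002,"y": 0.024,"z": 0.02,"twist": -12},
    {"x": -0.003,"y": 0.036,"z": 0.04,"twist": -18},
    {"x": -0.004,"y": 0.048,"z": 0.06,"twist": -24},
    {"x": -0.004,"y": 0.06,"z": 0.08,"twist": -26},
    {"x": -0.004,"y": 0.071,"z": 0.1,"twist": -26},
    {"x": -0.004,"y": 0.071,"z": 0.1075,"twist": -26},
    {"x": -0.004,"y": 0.071,"z": 0.1075,"twist": -26}
  ],
  "jaw": 0.6
}}

```text
time: 33.95
tool_pos: [531.4, -2.1, 139.2]
tcp_rot: [3.142, -0.003, 3.048]
contact_force: [-0.0, 0.1, -0.0]
grip_width: 36.6
finger_force: 0.0
```

Run:
```python
from h import *
print(bot.get_obs()['tool_pos'],goto([531.8,-1.5,77],np.pi-0.091))
w=cam(snap('wrist','w8')); t=cam(snap('top','top9'))
cv2.imwrite('pics/c8.png',cv2.cvtColor(w['pixels'],cv2.COLOR_RGB2BGR))
```

```text
[531.36334554  -2.08639533 139.187975  ] (array([-0.0005,  0.0006,  0.0622]), np.float64(-0.1))
```

View pics/c8.png

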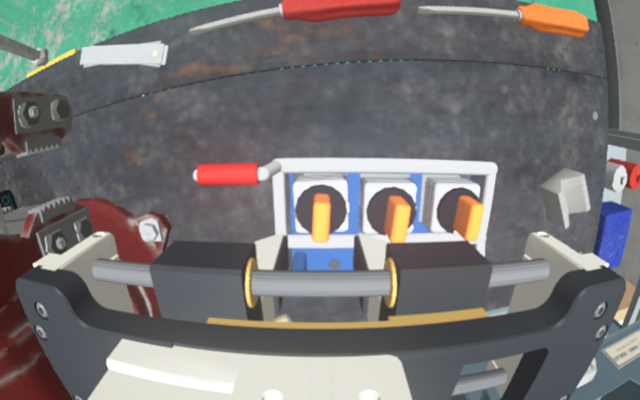

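The view shows bar 1 at (321,217), upright in the image and centred between the fingers. Descend, grip and turn.

Call:
{"op": "play_rows", "data": {
  "commands": [
    {"x": 0,"y": 0,"z": 0.015,"twist": 0},
    {"x": 0,"y": 0,"z": 0.03,"twist": 0},
    {"x": 0,"y": 0,"z": 0.042,"twist": 0},
    {"x": 0,"y": 0,"z": 0.052,"twist": 0},
    {"x": 0,"y": 0,"z": 0.058,"twist": 0},
    {"x": 0,"y": 0,"z": 0.0615,"twist": 0},
    {"x": 0,"y": 0,"z": 0.0615,"twist": 0},
    {"x": 0,"y": 0,"z": 0.0615,"twist": 0}
  ]
}}

```text
time: 34.85
tool_pos: [532.4, -2.1, 79.1]
tcp_rot: [3.142, 0.001, 3.05]
contact_force: [-0.5, 0.2, 0.3]
grip_width: 36.6
finger_force: 0.0
```

Call:
{"op": "play_rows", "data": {
  "commands": [
    {"x": 0,"y": 0,"z": 0,"twist": 0},
    {"x": 0,"y": 0,"z": 0,"twist": 0},
    {"x": 0,"y": 0,"z": 0,"twist": 0},
    {"x": 0,"y": 0,"z": 0,"twist": 0},
    {"x": 0,"y": 0,"z": 0,"twist": 0},
    {"x": 0,"y": 0,"z": 0,"twist": 0},
    {"x": 0,"y": 0,"z": 0,"twist": 0},
    {"x": 0,"y": 0,"z": 0,"twist": 0}
  ],
  "jaw": 1
}}

```text
time: 35.65
tool_pos: [532.2, -2.1, 78.9]
tcp_rot: [3.142, 0.0, 3.05]
contact_force: [-1.1, -0.6, 3.6]
grip_width: 11.7
finger_force: 30.0
```

Call:
{"op": "play_rows", "data": {
  "commands": [
    {"x": 0,"y": 0,"z": 0,"twist": 8},
    {"x": 0,"y": 0,"z": 0,"twist": 16},
    {"x": 0,"y": 0,"z": 0,"twist": 24},
    {"x": 0,"y": 0,"z": 0,"twist": 32},
    {"x": 0,"y": 0,"z": 0,"twist": 40},
    {"x": 0,"y": 0,"z": 0,"twist": 48},
    {"x": 0,"y": 0,"z": 0,"twist": 56},
    {"x": 0,"y": 0,"z": 0,"twist": 64}
  ]
}}

```text
time: 36.45
tool_pos: [530.9, -2.4, 78.8]
tcp_rot: [-3.139, -0.0, 1.928]
contact_force: [-6.2, -2.4, 7.6]
grip_width: 12.1
finger_force: 30.0
```

Run:
```python
from h import *
o=bot.get_obs();print(o['moment'],o['joint_positions'][5],np.degrees(o['tcp_rot'][2]),o['grip_width'])
```

```text
[-0.56620629  1.07980823  0.18646333] -0.5048479263102644 110.47087958679866 12.100687234235236
```

Call:
{"op": "play_rows", "data": {
  "commands": [
    {"x": 0,"y": 0,"z": 0,"twist": 8},
    {"x": 0,"y": 0,"z": 0,"twist": 16},
    {"x": 0,"y": 0,"z": 0,"twist": 24},
    {"x": 0,"y": 0,"z": 0,"twist": 32},
    {"x": 0,"y": 0,"z": 0,"twist": 40},
    {"x": 0,"y": 0,"z": 0,"twist": 48},
    {"x": 0,"y": 0,"z": 0,"twist": 56},
    {"x": 0,"y": 0,"z": 0,"twist": 64}
  ]
}}

```text
time: 37.25
tool_pos: [529.2, -2.1, 78.9]
tcp_rot: [-3.137, 0.005, 0.811]
contact_force: [-10.6, -1.3, 13.0]
grip_width: 12.1
finger_force: 30.0
```

Call:
{"op": "play_rows", "data": {
  "commands": [
    {"x": 0,"y": 0,"z": 0,"twist": 3},
    {"x": 0,"y": 0,"z": 0,"twist": 6},
    {"x": 0,"y": 0,"z": 0,"twist": 9},
    {"x": 0,"y": 0,"z": 0,"twist": 12},
    {"x": 0,"y": 0,"z": 0,"twist": 15},
    {"x": 0,"y": 0,"z": 0,"twist": 18},
    {"x": 0,"y": 0,"z": 0,"twist": 18},
    {"x": 0,"y": 0,"z": 0,"twist": 18}
  ]
}}

```text
time: 38.05
tool_pos: [528.9, -1.7, 78.9]
tcp_rot: [-3.137, 0.006, 0.502]
contact_force: [-11.4, 0.0, 14.1]
grip_width: 11.7
finger_force: 30.0
```

Run:
```python
from h import *
o=bot.get_obs();print(o['moment'],o['contact_force'],o['joint_positions'][5],np.degrees(o['tcp_rot'][2]),o['grip_width'])
```

```text
[-0.01662777  2.33772786  0.08690346] [-1.13502619e+01  1.06219482e-02  1.40858911e+01] 0.9207346196591335 28.788579344059144 11.720055149987484
```

Call:
{"op": "play_rows", "data": {
  "commands": [
    {"x": 0,"y": 0,"z": 0,"twist": 2},
    {"x": 0,"y": 0,"z": 0,"twist": 4},
    {"x": 0,"y": 0,"z": 0,"twist": 6},
    {"x": 0,"y": 0,"z": 0,"twist": 8},
    {"x": 0,"y": 0,"z": 0,"twist": 10},
    {"x": 0,"y": 0,"z": 0,"twist": 11},
    {"x": 0,"y": 0,"z": 0,"twist": 12},
    {"x": 0,"y": 0,"z": 0,"twist": 12}
  ]
}}

```text
time: 38.85
tool_pos: [528.8, -1.0, 78.8]
tcp_rot: [-3.138, 0.007, 0.294]
contact_force: [-11.9, 4.0, 14.6]
grip_width: 12.1
finger_force: 30.3
```

Run:
```python
from h import *
o=bot.get_obs();print(o['moment'],o['contact_force'],o['tau'][5],np.degrees(o['tcp_rot'][2]),o['grip_width'])
w=cam(snap('wrist','w9')); s=cam(snap('side','side9'))
g=np.hstack([w['pixels'][100:280,200:460],s['pixels'][150:330,190:430]])
cv2.imwrite('pics/c9.png',cv2.resize(cv2.cvtColor(g,cv2.COLOR_RGB2BGR),None,fx=1.6,fy=1.6,interpolation=cv2.INTER_CUBIC))
```

```text
[0.56806188 2.23128454 0.54344046] [-11.93063254   4.01230447  14.64982638] 0.6622971966862679 16.817803157242068 12.122687346010798
```

View pics/c9.png

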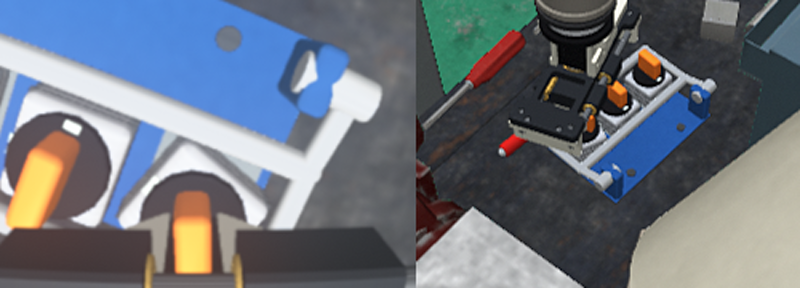

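The moment rose to 0.54 N m, so cap 1 is on its stop, with the body turned about 20° against the rods. I'll turn it back 20° to square the body, release, and go to bar 2.

Call:
{"op": "play_rows", "data": {
  "commands": [
    {"x": 0,"y": 0,"z": 0,"twist": -4},
    {"x": 0,"y": 0,"z": 0,"twist": -8},
    {"x": 0,"y": 0,"z": 0,"twist": -12},
    {"x": 0,"y": 0,"z": 0,"twist": -16},
    {"x": 0,"y": 0,"z": 0,"twist": -20},
    {"x": 0,"y": 0,"z": 0,"twist": -20},
    {"x": 0,"y": 0,"z": 0,"twist": -20},
    {"x": 0,"y": 0,"z": 0,"twist": -20}
  ]
}}

```text
time: 39.75
tool_pos: [532.1, -2.2, 78.9]
tcp_rot: [3.141, 0.0, 0.64]
contact_force: [-1.6, -1.5, 4.9]
grip_width: 11.7
finger_force: 30.0
```

Run:
```python
from h import *
o=bot.get_obs();print(o['moment'],o['tau'][5],o['tool_pos'],np.degrees(o['tcp_rot'][2]))
```

```text
[-0.43544675  0.53282549 -0.03321246] 0.024321964010596275 [532.09093176  -2.24680734  78.8575368 ] 36.68029210398287
```

Call:
{"op": "play_rows", "data": {
  "commands": [
    {"x": 0,"y": 0,"z": 0,"twist": 0},
    {"x": 0,"y": 0,"z": 0,"twist": 0},
    {"x": 0,"y": 0,"z": 0,"twist": 0},
    {"x": 0,"y": 0,"z": 0,"twist": 0},
    {"x": 0,"y": 0,"z": -0.02,"twist": 0},
    {"x": 0,"y": 0,"z": -0.05,"twist": 0},
    {"x": 0,"y": 0,"z": -0.08,"twist": -6},
    {"x": 0,"y": 0,"z": -0.1,"twist": -14}
  ],
  "jaw": 0.7
}}

```text
time: 40.55
tool_pos: [532.7, -2.1, 180.7]
tcp_rot: [3.14, -0.001, 0.89]
contact_force: [0.1, 0.5, -0.0]
grip_width: 27.5
finger_force: 0.0
```

Call:
{"op": "play_rows", "data": {
  "commands": [
    {"x": 0,"y": 0,"z": 0,"twist": -8},
    {"x": 0,"y": 0,"z": 0,"twist": -16},
    {"x": 0,"y": 0,"z": 0,"twist": -24},
    {"x": 0,"y": 0,"z": 0,"twist": -32},
    {"x": 0,"y": 0,"z": 0,"twist": -40},
    {"x": 0,"y": 0,"z": 0,"twist": -48},
    {"x": 0,"y": 0,"z": 0,"twist": -56},
    {"x": 0,"y": 0,"z": 0,"twist": -64}
  ],
  "jaw": 0.6
}}

```text
time: 41.35
tool_pos: [532.1, -2.0, 178.6]
tcp_rot: [-3.142, -0.0, 2.008]
contact_force: [0.2, 0.3, -1.5]
grip_width: 36.7
finger_force: 0.0
```

Run:
```python
from h import *
print(bot.get_obs()['tool_pos'],bot.get_obs()['tcp_rot'],goto([537.6,55,150],np.pi-0.091))
```

```text
[532.07363469  -2.01125403 178.59864009] [-3.14156900e+00 -2.47935169e-04  2.00843689e+00] (array([0.0493, 0.0292, 0.0286]), np.float64(-59.7))
```

Call:
{"op": "play_rows", "data": {
  "commands": [
    {"x": 0.008,"y": 0.005,"z": 0,"twist": -8},
    {"x": 0.016,"y": 0.01,"z": 0,"twist": -16},
    {"x": 0.024,"y": 0.015,"z": 0,"twist": -24},
    {"x": 0.032,"y": 0.02,"z": 0.01,"twist": -32},
    {"x": 0.04,"y": 0.025,"z": 0.02,"twist": -40},
    {"x": 0.0493,"y": 0.029,"z": 0.0285,"twist": -48},
    {"x": 0.0493,"y": 0.029,"z": 0.0285,"twist": -56},
    {"x": 0.0493,"y": 0.029,"z": 0.0285,"twist": -60}
  ]
}}

```text
time: 42.15
tool_pos: [537.6, 55.2, 149.7]
tcp_rot: [3.141, -0.001, 3.055]
contact_force: [0.2, 0.3, 0.1]
grip_width: 36.8
finger_force: 0.0
```

Run:
```python
from h import *
print(bot.get_obs()['tool_pos'],goto([537.6,55,78.5],np.pi-0.091))
t=cam(snap('top','top10'));s=cam(snap('side','side10'))
for b in bars(t,s): print(b)
```

```text
[537.58028212  55.24690711 149.71865263] (array([-0.0001, -0.0003,  0.0712]), np.float64(0.3))
```

Call:
{"op": "play_rows", "data": {
  "commands": [
    {"x": 0,"y": 0,"z": 0.018,"twist": 0},
    {"x": 0,"y": 0,"z": 0.036,"twist": 0},
    {"x": 0,"y": 0,"z": 0.05,"twist": 0},
    {"x": 0,"y": 0,"z": 0.06,"twist": 0},
    {"x": 0,"y": 0,"z": 0.067,"twist": 0},
    {"x": 0,"y": 0,"z": 0.071,"twist": 0},
    {"x": 0,"y": 0,"z": 0.071,"twist": 0},
    {"x": 0,"y": 0,"z": 0.071,"twist": 0}
  ]
}}

```text
time: 43.05
tool_pos: [538.2, 54.8, 79.7]
tcp_rot: [3.141, 0.001, 3.05]
contact_force: [0.4, 0.7, -0.7]
grip_width: 37.0
finger_force: 0.0
```

Call:
{"op": "play_rows", "data": {
  "commands": [
    {"x": 0,"y": 0,"z": 0,"twist": 0},
    {"x": 0,"y": 0,"z": 0,"twist": 0},
    {"x": 0,"y": 0,"z": 0,"twist": 0},
    {"x": 0,"y": 0,"z": 0,"twist": 0},
    {"x": 0,"y": 0,"z": 0,"twist": 0},
    {"x": 0,"y": 0,"z": 0,"twist": 0},
    {"x": 0,"y": 0,"z": 0,"twist": 0},
    {"x": 0,"y": 0,"z": 0,"twist": 0}
  ],
  "jaw": 1
}}

```text
time: 43.85
tool_pos: [538.0, 54.8, 79.4]
tcp_rot: [3.141, 0.001, 3.05]
contact_force: [0.1, -0.5, 2.7]
grip_width: 11.5
finger_force: 30.0
```

Call:
{"op": "play_rows", "data": {
  "commands": [
    {"x": 0,"y": 0,"z": 0,"twist": 8},
    {"x": 0,"y": 0,"z": 0,"twist": 16},
    {"x": 0,"y": 0,"z": 0,"twist": 24},
    {"x": 0,"y": 0,"z": 0,"twist": 32},
    {"x": 0,"y": 0,"z": 0,"twist": 40},
    {"x": 0,"y": 0,"z": 0,"twist": 48},
    {"x": 0,"y": 0,"z": 0,"twist": 56},
    {"x": 0,"y": 0,"z": 0,"twist": 64}
  ]
}}

```text
time: 44.65
tool_pos: [536.3, 54.9, 79.4]
tcp_rot: [-3.139, -0.001, 1.928]
contact_force: [-5.1, 0.1, 7.9]
grip_width: 11.7
finger_force: 30.0
```

Call:
{"op": "play_rows", "data": {
  "commands": [
    {"x": 0,"y": 0,"z": 0,"twist": 8},
    {"x": 0,"y": 0,"z": 0,"twist": 16},
    {"x": 0,"y": 0,"z": 0,"twist": 24},
    {"x": 0,"y": 0,"z": 0,"twist": 32},
    {"x": 0,"y": 0,"z": 0,"twist": 40},
    {"x": 0,"y": 0,"z": 0,"twist": 48},
    {"x": 0,"y": 0,"z": 0,"twist": 56},
    {"x": 0,"y": 0,"z": 0,"twist": 64}
  ]
}}

```text
time: 45.45
tool_pos: [535.6, 55.0, 79.4]
tcp_rot: [-3.138, 0.003, 0.811]
contact_force: [-6.7, 0.1, 10.3]
grip_width: 11.6
finger_force: 30.0
```

Call:
{"op": "play_rows", "data": {
  "commands": [
    {"x": 0,"y": 0,"z": 0,"twist": 4},
    {"x": 0,"y": 0,"z": 0,"twist": 8},
    {"x": 0,"y": 0,"z": 0,"twist": 12},
    {"x": 0,"y": 0,"z": 0,"twist": 16},
    {"x": 0,"y": 0,"z": 0,"twist": 19},
    {"x": 0,"y": 0,"z": 0,"twist": 22},
    {"x": 0,"y": 0,"z": 0,"twist": 24},
    {"x": 0,"y": 0,"z": 0,"twist": 24}
  ]
}}

```text
time: 46.25
tool_pos: [535.5, 55.1, 79.4]
tcp_rot: [-3.139, 0.005, 0.397]
contact_force: [-7.7, 0.5, 10.1]
grip_width: 11.7
finger_force: 30.0
```

Run:
```python
from h import *
o=bot.get_obs();print(o['moment'],o['contact_force'],o['tau'][5],np.degrees(o['tcp_rot'][2]),o['grip_width'])
```

```text
[0.01792087 1.55537647 0.10904661] [-7.68229547  0.5103482  10.08089851] 0.4456043243408203 22.729095881335475 11.728318534151896
```

Call:
{"op": "play_rows", "data": {
  "commands": [
    {"x": 0,"y": 0,"z": 0,"twist": 2},
    {"x": 0,"y": 0,"z": 0,"twist": 4},
    {"x": 0,"y": 0,"z": 0,"twist": 6},
    {"x": 0,"y": 0,"z": 0,"twist": 7},
    {"x": 0,"y": 0,"z": 0,"twist": 8},
    {"x": 0,"y": 0,"z": 0,"twist": 8},
    {"x": 0,"y": 0,"z": 0,"twist": 8},
    {"x": 0,"y": 0,"z": 0,"twist": 8}
  ]
}}

```text
time: 47.05
tool_pos: [535.0, 56.3, 79.4]
tcp_rot: [-3.138, 0.005, 0.259]
contact_force: [-9.1, 6.1, 11.0]
grip_width: 12.0
finger_force: 30.9
```

Run:
```python
from h import *
o=bot.get_obs();print(o['moment'],o['contact_force'],o['tau'][5],np.degrees(o['tcp_rot'][2]),o['grip_width'])
```

```text
[1.09960963 1.77597737 0.64814164] [-9.10324778  6.07757895 11.00049308] 0.6450812704861164 14.856718535513698 11.960144231015956
```

Cap 2 is on its stop. I'll turn it back 20°, release, and do filter 3.

Call:
{"op": "play_rows", "data": {
  "commands": [
    {"x": 0,"y": 0,"z": 0,"twist": -4},
    {"x": 0,"y": 0,"z": 0,"twist": -8},
    {"x": 0,"y": 0,"z": 0,"twist": -12},
    {"x": 0,"y": 0,"z": 0,"twist": -16},
    {"x": 0,"y": 0,"z": 0,"twist": -20},
    {"x": 0,"y": 0,"z": 0,"twist": -20},
    {"x": 0,"y": 0,"z": 0,"twist": -20},
    {"x": 0,"y": 0,"z": 0,"twist": -20}
  ]
}}

```text
time: 47.85
tool_pos: [537.6, 54.6, 79.4]
tcp_rot: [-3.142, 0.0, 0.605]
contact_force: [-1.8, -1.8, 6.1]
grip_width: 12.0
finger_force: 30.0
```

Call:
{"op": "play_rows", "data": {
  "commands": [
    {"x": 0,"y": 0,"z": 0,"twist": 0},
    {"x": 0,"y": 0,"z": 0,"twist": 0},
    {"x": 0,"y": 0,"z": 0,"twist": 0},
    {"x": 0,"y": 0,"z": 0,"twist": 0},
    {"x": 0,"y": 0,"z": -0.02,"twist": 0},
    {"x": 0,"y": 0,"z": -0.05,"twist": 0},
    {"x": 0,"y": 0,"z": -0.08,"twist": -6},
    {"x": 0,"y": 0,"z": -0.1,"twist": -14}
  ],
  "jaw": 0.7
}}

```text
time: 48.65
tool_pos: [538.4, 54.9, 181.2]
tcp_rot: [3.14, -0.002, 0.855]
contact_force: [0.2, 0.1, -0.1]
grip_width: 27.3
finger_force: 0.0
```

Call:
{"op": "play_rows", "data": {
  "commands": [
    {"x": 0,"y": 0,"z": 0,"twist": -8},
    {"x": 0,"y": 0,"z": 0,"twist": -16},
    {"x": 0,"y": 0,"z": 0,"twist": -24},
    {"x": 0,"y": 0,"z": 0,"twist": -32},
    {"x": 0,"y": 0,"z": 0,"twist": -40},
    {"x": 0,"y": 0,"z": 0,"twist": -48},
    {"x": 0,"y": 0,"z": 0,"twist": -56},
    {"x": 0,"y": 0,"z": 0,"twist": -64}
  ],
  "jaw": 0.6
}}

```text
time: 49.45
tool_pos: [537.7, 54.9, 179.1]
tcp_rot: [-3.141, -0.0, 1.973]
contact_force: [-0.6, -0.6, 0.3]
grip_width: 36.4
finger_force: 0.0
```

Run:
```python
from h import *
print(bot.get_obs()['tool_pos'],bot.get_obs()['tcp_rot'],goto([542.9,113,150],np.pi-0.091))
```

```text
[537.72421552  54.8769752  179.08471321] [-3.14145648e+00 -2.58679269e-04  1.97342591e+00] (array([0.0514, 0.0275, 0.0291]), np.float64(-61.7))
```

Call:
{"op": "play_rows", "data": {
  "commands": [
    {"x": 0.008,"y": 0.005,"z": 0,"twist": -8},
    {"x": 0.016,"y": 0.01,"z": 0,"twist": -16},
    {"x": 0.024,"y": 0.015,"z": 0,"twist": -24},
    {"x": 0.032,"y": 0.02,"z": 0.01,"twist": -32},
    {"x": 0.042,"y": 0.025,"z": 0.02,"twist": -40},
    {"x": 0.0515,"y": 0.0275,"z": 0.029,"twist": -48},
    {"x": 0.0515,"y": 0.0275,"z": 0.029,"twist": -56},
    {"x": 0.0515,"y": 0.0275,"z": 0.029,"twist": -62}
  ]
}}

```text
time: 50.25
tool_pos: [542.9, 113.4, 149.7]
tcp_rot: [-3.142, -0.001, 3.056]
contact_force: [0.7, 0.0, 0.4]
grip_width: 36.8
finger_force: 0.0
```

Call:
{"op": "play_rows", "data": {
  "commands": [
    {"x": 0,"y": 0,"z": 0.018,"twist": 0},
    {"x": 0,"y": 0,"z": 0.036,"twist": 0},
    {"x": 0,"y": 0,"z": 0.05,"twist": 0},
    {"x": 0,"y": 0,"z": 0.06,"twist": 0},
    {"x": 0,"y": 0,"z": 0.067,"twist": 0},
    {"x": 0,"y": 0,"z": 0.071,"twist": 0},
    {"x": 0,"y": 0,"z": 0.071,"twist": 0},
    {"x": 0,"y": 0,"z": 0.071,"twist": 0}
  ]
}}

```text
time: 51.05
tool_pos: [543.6, 113.0, 79.7]
tcp_rot: [3.141, 0.001, 3.05]
contact_force: [0.2, -0.1, 0.5]
grip_width: 36.8
finger_force: 0.0
```

Call:
{"op": "play_rows", "data": {
  "commands": [
    {"x": 0,"y": 0,"z": 0,"twist": 0},
    {"x": 0,"y": 0,"z": 0,"twist": 0},
    {"x": 0,"y": 0,"z": 0,"twist": 0},
    {"x": 0,"y": 0,"z": 0,"twist": 0},
    {"x": 0,"y": 0,"z": 0,"twist": 0},
    {"x": 0,"y": 0,"z": 0,"twist": 0},
    {"x": 0,"y": 0,"z": 0,"twist": 0},
    {"x": 0,"y": 0,"z": 0,"twist": 0}
  ],
  "jaw": 1
}}

```text
time: 51.85
tool_pos: [543.8, 113.0, 79.5]
tcp_rot: [3.141, 0.001, 3.05]
contact_force: [3.2, -0.4, 0.3]
grip_width: 11.8
finger_force: 29.8
```

Call:
{"op": "play_rows", "data": {
  "commands": [
    {"x": 0,"y": 0,"z": 0,"twist": 8},
    {"x": 0,"y": 0,"z": 0,"twist": 16},
    {"x": 0,"y": 0,"z": 0,"twist": 24},
    {"x": 0,"y": 0,"z": 0,"twist": 32},
    {"x": 0,"y": 0,"z": 0,"twist": 40},
    {"x": 0,"y": 0,"z": 0,"twist": 48},
    {"x": 0,"y": 0,"z": 0,"twist": 56},
    {"x": 0,"y": 0,"z": 0,"twist": 64}
  ]
}}

```text
time: 52.65
tool_pos: [541.8, 111.0, 79.3]
tcp_rot: [-3.137, 0.002, 1.929]
contact_force: [-3.8, -9.1, 6.3]
grip_width: 11.8
finger_force: 30.1
```

Call:
{"op": "play_rows", "data": {
  "commands": [
    {"x": 0,"y": 0,"z": 0,"twist": 8},
    {"x": 0,"y": 0,"z": 0,"twist": 16},
    {"x": 0,"y": 0,"z": 0,"twist": 24},
    {"x": 0,"y": 0,"z": 0,"twist": 32},
    {"x": 0,"y": 0,"z": 0,"twist": 40},
    {"x": 0,"y": 0,"z": 0,"twist": 48},
    {"x": 0,"y": 0,"z": 0,"twist": 56},
    {"x": 0,"y": 0,"z": 0,"twist": 64}
  ]
}}

```text
time: 53.45
tool_pos: [538.9, 112.6, 79.9]
tcp_rot: [-3.135, 0.008, 0.811]
contact_force: [-14.1, -0.5, 19.8]
grip_width: 12.4
finger_force: 30.5
```

Call:
{"op": "play_rows", "data": {
  "commands": [
    {"x": 0,"y": 0,"z": 0,"twist": 4},
    {"x": 0,"y": 0,"z": 0,"twist": 8},
    {"x": 0,"y": 0,"z": 0,"twist": 12},
    {"x": 0,"y": 0,"z": 0,"twist": 16},
    {"x": 0,"y": 0,"z": 0,"twist": 20},
    {"x": 0,"y": 0,"z": 0,"twist": 24},
    {"x": 0,"y": 0,"z": 0,"twist": 28},
    {"x": 0,"y": 0,"z": 0,"twist": 28}
  ]
}}

```text
time: 54.25
tool_pos: [539.0, 113.3, 79.9]
tcp_rot: [-3.139, 0.009, 0.327]
contact_force: [-12.9, 1.9, 18.6]
grip_width: 12.6
finger_force: 31.4
```

Run:
```python
from h import *
o=bot.get_obs();print(o['moment'],o['contact_force'],o['tau'][5],np.degrees(o['tcp_rot'][2]),o['grip_width'])
```

```text
[0.37206264 2.69672515 0.56338492] [-12.90652972   1.92514307  18.63771149] 1.207212321460247 18.748445260619942 12.623919899060908
```

Call:
{"op": "play_rows", "data": {
  "commands": [
    {"x": 0,"y": 0,"z": 0,"twist": -4},
    {"x": 0,"y": 0,"z": 0,"twist": -8},
    {"x": 0,"y": 0,"z": 0,"twist": -12},
    {"x": 0,"y": 0,"z": 0,"twist": -16},
    {"x": 0,"y": 0,"z": 0,"twist": -19},
    {"x": 0,"y": 0,"z": 0,"twist": -19},
    {"x": 0,"y": 0,"z": 0,"twist": -19},
    {"x": 0,"y": 0,"z": 0,"twist": -19}
  ]
}}

```text
time: 55.05
tool_pos: [541.9, 112.5, 79.8]
tcp_rot: [-3.14, 0.003, 0.659]
contact_force: [-3.5, -2.2, 9.1]
grip_width: 11.7
finger_force: 29.9
```

Call:
{"op": "play_rows", "data": {
  "commands": [
    {"x": 0,"y": 0,"z": 0,"twist": 0},
    {"x": 0,"y": 0,"z": 0,"twist": 0},
    {"x": 0,"y": 0,"z": 0,"twist": 0},
    {"x": 0,"y": 0,"z": 0,"twist": 0},
    {"x": 0,"y": 0,"z": -0.02,"twist": 0},
    {"x": 0,"y": 0,"z": -0.05,"twist": 0},
    {"x": 0,"y": 0,"z": -0.08,"twist": -6},
    {"x": 0,"y": 0,"z": -0.12,"twist": -14}
  ],
  "jaw": 0.7
}}

```text
time: 55.85
tool_pos: [542.3, 112.9, 199.1]
tcp_rot: [-3.139, 0.002, 0.908]
contact_force: [1.5, -0.5, -0.7]
grip_width: 27.3
finger_force: 0.0
```

Run:
```python
from h import *
print(bot.get_obs()['tool_pos'],bot.get_obs()['tcp_rot'],goto([493,-62,200],np.pi/2-0.091))
```

```text
[542.3093722  112.8700939  199.08679641] [-3.13901126e+00  2.19882616e-03  9.07843128e-01] (array([-0.1682,  0.0688, -0.0007]), np.float64(-32.8))
```

Call:
{"op": "play_rows", "data": {
  "commands": [
    {"x": -0.028,"y": 0.0115,"z": -0.01,"twist": -6},
    {"x": -0.056,"y": 0.023,"z": -0.02,"twist": -12},
    {"x": -0.084,"y": 0.0345,"z": -0.03,"twist": -18},
    {"x": -0.112,"y": 0.046,"z": -0.04,"twist": -24},
    {"x": -0.14,"y": 0.057,"z": -0.05,"twist": -30},
    {"x": -0.168,"y": 0.069,"z": -0.06,"twist": -33},
    {"x": -0.168,"y": 0.069,"z": -0.06,"twist": -33},
    {"x": -0.168,"y": 0.069,"z": -0.06,"twist": -33}
  ],
  "jaw": 0.45
}}

```text
time: 56.65
tool_pos: [493.3, -62.0, 259.2]
tcp_rot: [3.141, -0.0, 1.477]
contact_force: [0.8, -0.5, -0.3]
grip_width: 50.4
finger_force: 0.0
```

Run:
```python
from h import *
print(bot.get_obs()['tool_pos'],goto([492.5,-61.5,59.5],np.pi/2-0.091))
t=cam(snap('top','top11'));s=cam(snap('side','side11'))
for b in bars(t,s): print(b)
w=cam(snap('wrist','w11'))
g=w['pixels'][0:240,190:510]
cv2.imwrite('pics/c11.png',cv2.resize(cv2.cvtColor(g,cv2.COLOR_RGB2BGR),None,fx=2.5,fy=2.5,interpolation=cv2.INTER_CUBIC))
```

```text
[493.34425174 -61.97338964 259.18961587] (array([ 0.0003, -0.0009,  0.1997]), np.float64(-0.2))
(array([ 5.343e+02, -2.000e-01,  6.360e+01]), np.float64(1.1), 'baryaw', np.float64(36.9))
(array([538.5,  56. ,  63.4]), np.float64(1.1), 'baryaw', np.float64(32.1))
(array([543.3, 115.8,  61.7]), np.float64(0.8), 'baryaw', np.float64(43.6))
```

View pics/c11.png

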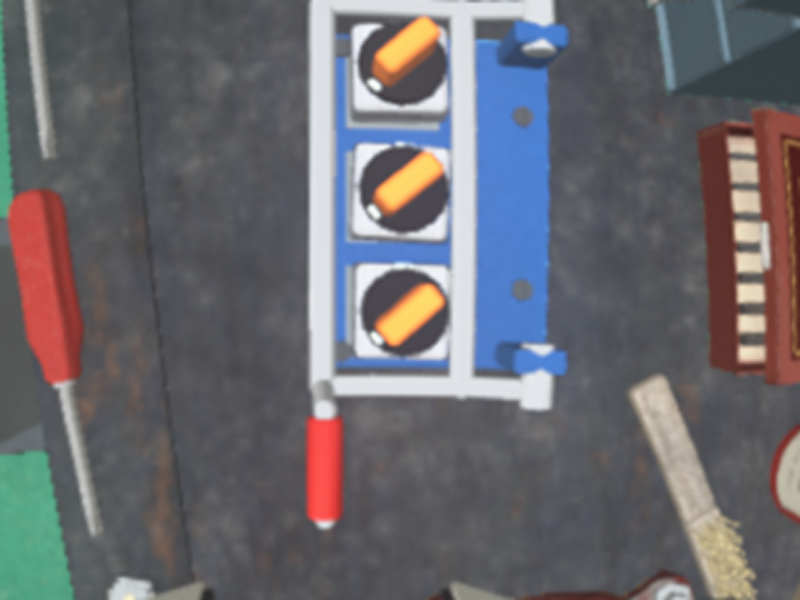

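Call:
{"op": "play_rows", "data": {
  "commands": [
    {"x": 0,"y": -0.001,"z": 0.04,"twist": 0},
    {"x": 0,"y": -0.001,"z": 0.08,"twist": 0},
    {"x": 0,"y": -0.001,"z": 0.12,"twist": 0},
    {"x": 0,"y": -0.001,"z": 0.15,"twist": 0},
    {"x": 0,"y": -0.001,"z": 0.175,"twist": 0},
    {"x": 0,"y": -0.001,"z": 0.19,"twist": 0},
    {"x": 0,"y": -0.001,"z": 0.198,"twist": 0},
    {"x": 0,"y": -0.001,"z": 0.198,"twist": 0}
  ]
}}

```text
time: 57.6
tool_pos: [492.0, -60.8, 60.2]
tcp_rot: [-3.139, -0.001, 1.48]
contact_force: [0.2, -0.1, 0.5]
grip_width: 50.4
finger_force: 0.0
```

Call:
{"op": "play_rows", "data": {
  "commands": [
    {"x": 0,"y": 0,"z": 0,"twist": 0},
    {"x": 0,"y": 0,"z": 0,"twist": 0},
    {"x": 0,"y": 0,"z": 0,"twist": 0},
    {"x": 0,"y": 0,"z": 0,"twist": 0},
    {"x": 0,"y": 0,"z": 0,"twist": 0},
    {"x": 0,"y": 0,"z": 0,"twist": 0},
    {"x": 0,"y": 0,"z": 0,"twist": 0},
    {"x": 0,"y": 0,"z": 0,"twist": 0}
  ],
  "jaw": 1
}}

```text
time: 58.4
tool_pos: [492.1, -61.6, 61.3]
tcp_rot: [-3.141, -0.0, 1.479]
contact_force: [-3.5, -0.9, 4.4]
grip_width: 15.1
finger_force: 30.0
```

Run:
```python
from h import *
for a,b in((9.1,25),(25,55),(55,82),(82,109),(109,136)):
    f=np.radians(np.linspace(a,b,9)); x=-101.3*np.cos(f);z=101.3*np.sin(f)
    print([(float(round((x[i]-x[0]),1)),float(round(-(z[i]-z[0]),1))) for i in range(1,9)])
```

```text
[(0.6, -3.5), (1.4, -6.9), (2.2, -10.3), (3.2, -13.7), (4.3, -17.0), (5.5, -20.3), (6.8, -23.6), (8.2, -26.8)]
[(3.0, -5.9), (6.4, -11.6), (10.1, -17.1), (14.2, -22.3), (18.6, -27.2), (23.4, -31.9), (28.4, -36.2), (33.7, -40.2)]
[(5.0, -3.3), (10.2, -6.3), (15.5, -8.9), (21.0, -11.3), (26.6, -13.3), (32.3, -15.0), (38.1, -16.3), (44.0, -17.3)]
[(5.9, -0.7), (11.9, -1.0), (17.9, -0.9), (23.8, -0.5), (29.7, 0.2), (35.6, 1.3), (41.4, 2.8), (47.1, 4.5)]
[(5.6, 2.1), (11.0, 4.5), (16.3, 7.3), (21.4, 10.3), (26.4, 13.7), (31.1, 17.3), (35.6, 21.2), (39.9, 25.4)]
```

Call:
{"op": "play_rows", "data": {
  "commands": [
    {"x": 0,"y": 0.0005,"z": -0.0035,"twist": 0},
    {"x": 0,"y": 0.0015,"z": -0.007,"twist": 0},
    {"x": 0,"y": 0.002,"z": -0.0105,"twist": 0},
    {"x": 0,"y": 0.003,"z": -0.0135,"twist": 0},
    {"x": 0,"y": 0.0045,"z": -0.017,"twist": 0},
    {"x": 0,"y": 0.0055,"z": -0.0205,"twist": 0},
    {"x": 0,"y": 0.007,"z": -0.0235,"twist": 0},
    {"x": 0,"y": 0.008,"z": -0.027,"twist": 0}
  ]
}}

```text
time: 59.2
tool_pos: [500.5, -62.4, 88.4]
tcp_rot: [3.142, -0.0, 1.479]
contact_force: [2.5, -2.3, -13.4]
grip_width: 15.2
finger_force: 30.0
```

Call:
{"op": "play_rows", "data": {
  "commands": [
    {"x": 0,"y": 0.003,"z": -0.006,"twist": 0},
    {"x": 0,"y": 0.0065,"z": -0.0115,"twist": 0},
    {"x": 0,"y": 0.01,"z": -0.017,"twist": 0},
    {"x": 0,"y": 0.014,"z": -0.0225,"twist": 0},
    {"x": 0,"y": 0.0185,"z": -0.027,"twist": 0},
    {"x": 0,"y": 0.0235,"z": -0.032,"twist": 0},
    {"x": 0,"y": 0.0285,"z": -0.036,"twist": 0},
    {"x": 0,"y": 0.0335,"z": -0.04,"twist": 0}
  ]
}}

```text
time: 60.0
tool_pos: [531.3, -65.2, 128.6]
tcp_rot: [-3.135, -0.0, 1.48]
contact_force: [-12.6, -2.7, -1.2]
grip_width: 14.8
finger_force: 30.0
```

Call:
{"op": "play_rows", "data": {
  "commands": [
    {"x": 0,"y": 0.005,"z": -0.0035,"twist": 0},
    {"x": 0,"y": 0.01,"z": -0.0065,"twist": 0},
    {"x": 0,"y": 0.0155,"z": -0.009,"twist": 0},
    {"x": 0,"y": 0.021,"z": -0.0115,"twist": 0},
    {"x": 0,"y": 0.0265,"z": -0.0135,"twist": 0},
    {"x": 0,"y": 0.0325,"z": -0.015,"twist": 0},
    {"x": 0,"y": 0.038,"z": -0.0165,"twist": 0},
    {"x": 0,"y": 0.044,"z": -0.0175,"twist": 0}
  ]
}}

```text
time: 60.8
tool_pos: [576.6, -69.5, 148.4]
tcp_rot: [-3.14, 0.001, 1.48]
contact_force: [-10.1, -2.2, 4.3]
grip_width: 14.8
finger_force: 30.0
```

Call:
{"op": "play_rows", "data": {
  "commands": [
    {"x": 0,"y": 0.006,"z": -0.0005,"twist": 0},
    {"x": 0,"y": 0.012,"z": -0.001,"twist": 0},
    {"x": 0,"y": 0.018,"z": -0.001,"twist": 0},
    {"x": 0,"y": 0.024,"z": -0.0005,"twist": 0},
    {"x": 0,"y": 0.03,"z": 0,"twist": 0},
    {"x": 0,"y": 0.0355,"z": 0.0015,"twist": 0},
    {"x": 0,"y": 0.0415,"z": 0.003,"twist": 0},
    {"x": 0,"y": 0.047,"z": 0.0045,"twist": 0}
  ]
}}

```text
time: 61.6
tool_pos: [624.6, -74.0, 144.0]
tcp_rot: [3.14, 0.001, 1.479]
contact_force: [-7.1, -1.8, 5.9]
grip_width: 15.2
finger_force: 30.0
```

Call:
{"op": "play_rows", "data": {
  "commands": [
    {"x": 0,"y": 0.0055,"z": 0.002,"twist": 0},
    {"x": 0,"y": 0.011,"z": 0.0045,"twist": 0},
    {"x": 0,"y": 0.0165,"z": 0.0075,"twist": 0},
    {"x": 0,"y": 0.0215,"z": 0.0105,"twist": 0},
    {"x": 0,"y": 0.0265,"z": 0.0135,"twist": 0},
    {"x": 0,"y": 0.031,"z": 0.0175,"twist": 0},
    {"x": 0,"y": 0.0355,"z": 0.021,"twist": 0},
    {"x": 0,"y": 0.04,"z": 0.0255,"twist": 0}
  ]
}}

```text
time: 62.4
tool_pos: [664.7, -77.7, 118.6]
tcp_rot: [3.14, 0.001, 1.479]
contact_force: [-6.9, -0.7, 5.7]
grip_width: 15.1
finger_force: 30.0
```

Call:
{"op": "play_rows", "data": {
  "commands": [
    {"x": 0,"y": 0,"z": 0,"twist": 0},
    {"x": 0,"y": 0,"z": 0,"twist": 0},
    {"x": 0,"y": 0,"z": 0,"twist": 0},
    {"x": 0,"y": 0,"z": 0,"twist": 0},
    {"x": 0,"y": 0,"z": -0.03,"twist": 0},
    {"x": 0,"y": 0,"z": -0.07,"twist": 0},
    {"x": 0,"y": 0,"z": -0.11,"twist": 0},
    {"x": 0,"y": 0,"z": -0.15,"twist": 0}
  ],
  "jaw": 0.5
}}

```text
time: 63.2
tool_pos: [664.1, -77.2, 267.6]
tcp_rot: [3.141, -0.0, 1.479]
contact_force: [1.5, -0.4, -0.2]
grip_width: 45.9
finger_force: 0.0
```

Call:
{"op": "play_rows", "data": {
  "commands": [
    {"x": 0,"y": -0.03,"z": 0,"twist": 0},
    {"x": 0,"y": -0.06,"z": 0,"twist": 0},
    {"x": 0,"y": -0.09,"z": 0,"twist": 0},
    {"x": 0,"y": -0.12,"z": 0,"twist": 0},
    {"x": 0,"y": -0.15,"z": 0,"twist": 0},
    {"x": 0,"y": -0.18,"z": 0,"twist": 0},
    {"x": 0,"y": -0.18,"z": 0,"twist": 0},
    {"x": 0,"y": -0.18,"z": 0,"twist": 0}
  ]
}}

```text
time: 64.0
tool_pos: [485.3, -61.0, 266.5]
tcp_rot: [3.139, 0.0, 1.479]
contact_force: [0.0, 0.5, -0.3]
grip_width: 46.0
finger_force: 0.0
```

Run:
```python
from h import *
print(bot.get_obs()['tool_pos'])
t=cam(snap('top','top12'));s=cam(snap('side','side12'))
for b in bars(t,s): print(b)
w=cam(snap('wrist','w12'))
g=w['pixels'][0:240,190:510]
cv2.imwrite('pics/c12.png',cv2.resize(cv2.cvtColor(g,cv2.COLOR_RGB2BGR),None,fx=2.5,fy=2.5,interpolation=cv2.INTER_CUBIC))
```

```text
[485.32719202 -60.9539406  266.5321077 ]
(array([ 5.341e+02, -2.000e-01,  6.450e+01]), np.float64(1.3), 'baryaw', np.float64(36.9))
(array([538.2,  56. ,  63.4]), np.float64(0.7), 'baryaw', np.float64(35.3))
(array([543.2, 115.8,  62.7]), np.float64(0.7), 'baryaw', np.float64(43.6))
```

View pics/c12.png

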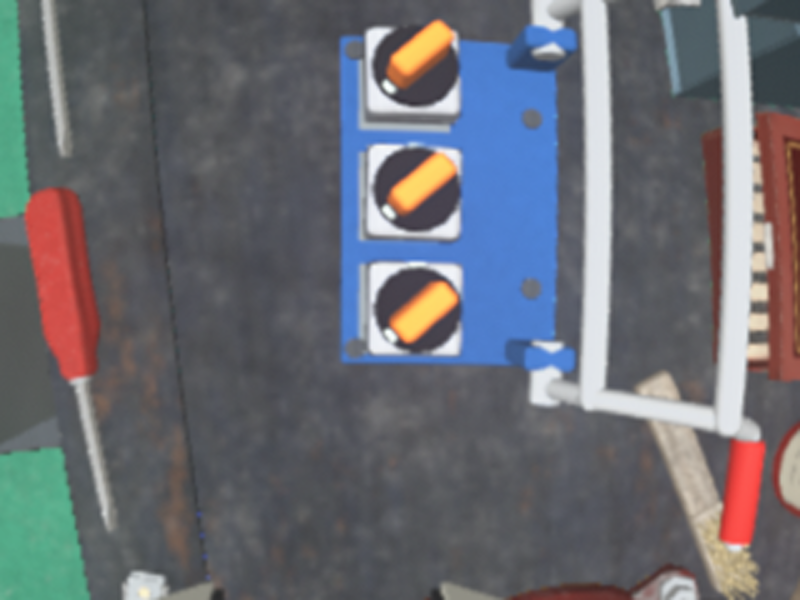

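The frame is up, and all three filters are standing, locked, and within about 4 mm of the bay line. Nothing is touching the robot, so I'm handing in.

```bash
python3 -c "
from plant import bot
print(bot.close_job())"
```

```text
the job is handed in; nothing more can be done
None
```

I handed the job in: all three filters stand in their bays with caps turned to the stop and the frame swung back up. The hand-in call gave no verdict, so this rests on my last camera check and the arm's readings.

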